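Fill the bowl from a spouted carton and close up the row

ROBOT

A 6-joint arm with a two-finger parallel gripper is mounted at the origin on the work surface. World frame = base frame: x ahead of the robot, y to its left, z up, the work surface at z = 0. Lengths are in mm, angles in rad, forces in N, time in s.
With the tool pointing down it reaches from about 400 to 925 mm from the base axis. Payload 12.5 kg.
Tool frame: the origin (TCP) lies at the centre of the arm's flange, where the gripper is bolted on; the fingertips stand ahead of it and the grasp point (between the pads) lies 171 mm ahead of it (tcp_to_tips is the y of the fingertips in the tool frame, in mm); y points along the fingers, x is the direction in which the jaws open and shut, and the axes are right-handed (so a half turn about y gives the same grasp; the last joint's range is limited). The gripper opens to 95 mm and grips with 3 to 60 N. Pads are 20 mm wide; open, the fingers measure 119 mm over their backs; the gripper's body (75 mm by 180 mm) begins 59 mm behind the grasp point.
Start: joints at [1.196, 0.491, 1.559, -0, 1.092, -0.106], TCP at [165.96, 602.563, 404.761] pointing down, gripper open.
Joint ranges: [-3.1, 3.1], [-0.84, 2.19], [0.05, 2.79], [-1.13, 4.28], [0.06, 2.93], [-2.69, 2.69]. Speed limits (rad/s): [2.22, 2.22, 2.79, 3.14, 3.14, 3.14].

INTERFACE

Orientations are given as a unit quaternion [x, y, z, w].
In Python, from bench import observe, get_image, finish_job, find_in, silhouettes, tcp_to_tips gives the robot as it stands.
- The arm moves only by the shell command python3 -m crank 'ROWS'. ROWS is text: rows parted by semicolons, each of 5 numbers parted by spaces: the closure, from 0 (fully open) to 1 (shut), then the shift along the tool's x, y, z in cm, then the turn about the tool's y in degrees. In form: hand tx ty tz roll; .... A call has 1 to 12 rows; each row is the pose to reach, as a shift and turn from the pose commanded when the call began, along the tool's axes at that moment; what a row does not reach only later rows make up. A row lasts 1/10 s, in which the tool goes at most 50 mm and 8.59 degrees, less where a joint would pass 70% of its speed; a pose out of reach is approached as far as the arm can. A call with a gripper value outside its range is refused whole. The fingers move at their own pace and stop on an object; the grip force is fixed at half the most. Time passes only in rows, so rows that repeat a pose let the fingers close. It gives the time, the measured TCP pose, the force and the opening at its end, in the units of the state.
- observe(): the state, without advancing time (a new reading comes with each control period).
- get_image(name): name is "scene" or "top"; returns a dict with "frame" (384x512x3 uint8, red, green, blue), "z_map" (384x512 float32, mm along the optical axis (not along the pixel's ray), 0 where there is no reading), "fov_y" (degrees; the focal length in pixels is half the picture's height over the tangent of half this angle, whatever the lens; pixels are square), "cx", "cy" (the principal point, pixels), "distortion" ([k1, k2, p1, p2, k3] as OpenCV has them; the pictures are not rectified), "world_to_cam" (4x4, takes a point from world to camera coordinates). Camera axes: x right, y up, looking along -z (the intrinsics and any distortion apply to the point x, -y, -z); pixel columns grow to the right and rows downward; lengths in mm; the calibration is good to about 2 mm. A picture is of the moment at which its call begins.
- finish_job(): hands the job in, once; it reports no verdict.
Trained networks look in the newest picture that a camera, given by its name, has taken for a name from the list of things; names that differ only in an ending like _2 or _b are one class to them, and where a whole thing is asked for, a point or a joint stands for the part that bears it (a point fixed in the world has none). Each returns a list of dicts, best first, with "p" (0 to 1); they miss things now and then, are a little off and sometimes report something else, mostly with a low value. They report only what shows in the picture. A call takes as long as a camera call. They do not tell look-alikes from the thing itself.
- find_in(camera, query): "extent" ([left, top, right, bottom] in pixels, round what is visible of it).
- silhouettes(camera, query): "pixels" (384x512 bool, what is visible of it) and "extent" ([left, top, right, bottom] in pixels, round what is visible of it).
The state is a dict: "clock": time; "joint_pos": joint angles; "dq": joint speeds; "joint_efforts": joint torques, N m; "ee_pos": TCP position; "ee_rot": TCP orientation; "contact_force": force on the tool from outside, world axes, zero at the start; "moment": the same for the moment, N m; "width": opening from 0.0 (shut) to 1.0 (fully open).
Only numpy, scipy, OpenCV 4.12 (cv2) and the standard library are available. Lean on these libraries where they do the work, as an engineer would, in place of code of your own. Each camera call takes 0.05 s, during which the arm holds its last target.

TASK

Take the tall carton with the fold-out spout out of the rack, stand it on the counter, let go and pull its spout well out there; then pick the carton up again, tip all five chocolate nuts out of it into the bowl, and leave it standing upright on the counter. Push the rack's sliding stop up so that the two boxes left in the row stand upright and snug between the stop and the end wall. Do not disturb the jar, mug, can and scoop or shift the bowl.

Things in the scene. Friction and masses are not known exactly. Their poses are not given: they have to be found in the camera images.
- carton_center (a point): Centre of the tall cardboard carton, 84 (own x) x 52 (own y) x 168 mm (own z, up), 0.25 kg; 84 mm above its underside. Walls 3 mm, top closed. The folded spout closes its only opening, at the top of its own -x narrow side. It starts in the rack in any of three places of the row, taller than its neighbours, spout towards the back panel, which leaves no room to open it. The counter is at height 0.
- spout_hinge (a point): Middle of the spout's hinge line, which runs along the carton's y: at own (-40.5, 0, 118) mm from the centre of the carton's underside. Same axes as the carton.
- spout_tab (a point): Centre of the spout's pull tab: white tongue 24 mm wide (carton's y), 6 thick, 24 high, at the spout's upper end, 60 mm from the hinge line. Folded, it stands upright in line with the carton's narrow side, its top 190 mm above the carton's underside, so 22 mm of it rise above the carton's top. Own x and z turn with the spout.
- spout (a joint): Spout angle: 0 folded flush, 0.9 rad fully out; the top swings to the carton's -x and down. A rub of 0.015 N m holds it anywhere. Panel 45 wide, 48 mm long, cheeks at both sides. The carton tips if pulled with more than about 0.4 N at the tab, so follow the arc. Nuts run out when the carton is tipped 100 to 110 degrees towards the spout.
- rack_wall (a point): Foot of the inner face of the fixed clear rack's end wall, mid-channel, 6 mm above the counter. x: along the row, out through the end wall (row and stop at negative x); y: to the back panel. Rack from x -235 to +15 mm, end wall 126 mm high over the counter; inner face of the back panel at y +47 (top at 148 mm), of the front lip at -47 (top at 34 mm), both 6 mm thick.
- stop (a joint): How far the sliding stop has been pushed along the row towards the end wall (m). The clear length between stop and end wall is 0.200 minus this value; the two boxes fill 0.104. It rubs with 1.5 N, damped at 4 N s/m.
- stop_grip (a point): Centre of the wooden grip on top of the sliding stop, 14 (along the row) x 36 x 28 mm, from 78 to 106 mm above the counter. The stop below it is a grey plate 10 thick, 86 wide, 70 mm high whose inner face is 7 mm nearer to the end wall than this point. Axes as the rack's.
- tall_box_center (a point): Centre of a closed plain cardboard box, 84 (own x) x 52 (own y, along the row) x 100 mm high, 0.22 kg, in the row.
- short_box_center (a point): Centre of a closed plain cardboard box, 84 (own x) x 52 (own y, along the row) x 82 mm high, 0.22 kg, in the row.
- bowl_rim (a point): Centre of the mouth of the loose white bowl: 156 mm across the rim, 58 mm high, 0.45 kg, standing on the counter.
- nut0_center (a point): Centre of a round chocolate-coated nut, 15 mm across, 10 g; at the start inside the carton.
- nut1_center (a point): Centre of a round chocolate-coated nut, 15 mm across, 10 g; at the start inside the carton.
- nut2_center (a point): Centre of a round chocolate-coated nut, 15 mm across, 10 g; at the start inside the carton.
- nut3_center (a point): Centre of a round chocolate-coated nut, 15 mm across, 10 g; at the start inside the carton.
- nut4_center (a point): Centre of a round chocolate-coated nut, 15 mm across, 10 g; at the start inside the carton.
- jar: Bystander: jar with a lid, 64 mm across, 110 mm high; origin at the centre of its underside.
- mug: Bystander: mug 76 mm across, 90 mm high, handle reaching out to its own +y to about 70 mm from its axis; origin at the centre of its underside.
- can: Bystander: can 66 mm across, 120 mm high; origin at the centre of its underside.
- scoop: Bystander: steel scoop lying flat, 200 mm long (own x from -88 to +105 mm), 61 mm wide, 34 mm high; origin under its middle.
Mind the look-alikes: they are no part of the job. Leave any turquoise look-alike of the part that bears bowl_rim alone.

How it is judged:
By the outcome, as a careful person would: the job done as asked, in the order asked, and still so for the second after the job is handed in, with the robot touching nothing.
It also fails if it takes over 72 s, if anything falls off the work surface, if the arm or the gripper's body presses on something with over 40 N, if the wrist force passes 120 N, or if a joint passes its speed limit or range.

## Working session

There is one attempt and no reset: what is moved stays moved. The work goes in short steps, Python scripts to look and compute and a shell command to move; the robot and the scene stay as the last step left them, time stands still between calls to the robot, and variables do not carry over. Pictures are saved under pics/ and viewed, and the job is handed in when it is done.

```bash
ls; mkdir -p pics; python3 - <<'E'
from bench import *
import cv2
print(observe()); print(tcp_to_tips)
for n in("scene","top"):
    im=get_image(n); cv2.imwrite(f"pics/{n}0.png",im["frame"][:,:,::-1]); print(n,im["fov_y"],im["cx"],im["cy"],im["distortion"],im["world_to_cam"])
E
```

```text
pics
{'clock': 0.0, 'joint_pos': array([ 1.19643197e+00,  4.91553470e-01,  1.55941636e+00, -7.03496630e-06,
        1.09171191e+00, -1.05618447e-01]), 'dq': array([-2.86736180e-05,  1.55708984e-03,  2.24304834e-03,  5.41465211e-04,
       -6.30584797e-04,  8.16903976e-04]), 'joint_efforts': array([ 9.86515734e-04, -6.12662172e+01, -2.58172148e+01,  6.91771950e-02,
        4.83600434e-02, -9.50263347e-05]), 'ee_pos': array([165.93208494, 602.54475344, 404.17681678]), 'ee_rot': array([ 0.5626781 ,  0.4281811 , -0.42883718, -0.56227482]), 'contact_force': array([-0.10523221, -1.0819164 ,  0.40625927]), 'moment': array([-0.0216748 ,  0.0086629 , -0.03441993]), 'width': 0.9994808511454705}
190.1
scene 52.80453524225764 261.3603268369548 195.34946334287463 [-0.04098146  0.          0.          0.          0.        ] [[ 2.99618934e-01  9.54053932e-01 -3.09655107e-03 -8.10920527e+01]
 [-8.06409946e-01  2.54983368e-01  5.33560195e-01  3.35348814e+02]
 [ 5.09834771e-01 -1.57367647e-01  8.45756425e-01 -1.58526731e+03]
 [ 0.00000000e+00  0.00000000e+00  0.00000000e+00  1.00000000e+00]]
top 46.74416594653407 259.76085008226255 189.81303394846938 [-0.05452517  0.          0.          0.          0.        ] [[ 4.61156401e-03 -9.99981368e-01 -3.99974665e-03 -6.92347643e+01]
 [ 9.97735425e-01  4.33273388e-03  6.71211579e-02 -4.88282499e+02]
 [-6.71025774e-02 -4.30022244e-03  9.97736815e-01 -1.46889438e+03]
 [ 0.00000000e+00  0.00000000e+00  0.00000000e+00  1.00000000e+00]]
```

View pics/scene0.png

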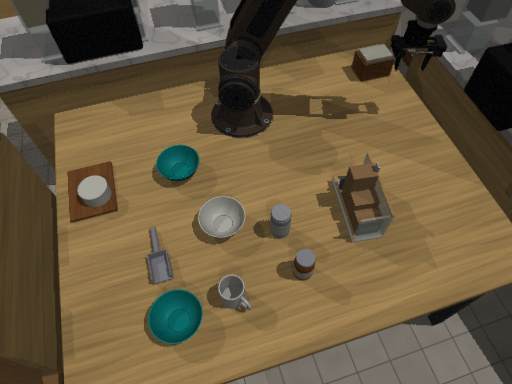

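View pics/top0.png

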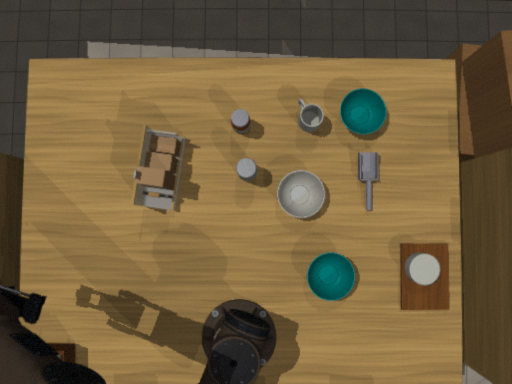

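The scene view shows the white bowl at (222,218), two turquoise look-alike bowls at (178,164) and (175,318), and the rack with the carton at (362,195). In the top view the white bowl is at (301,194) and the rack at (160,170). The white bowl is the one meant. Next I'll measure.

```bash
cat > h.py <<'E'
from bench import *
import cv2, numpy as np
from scipy.spatial.transform import Rotation as R
def K(im):
    h=im["frame"].shape[0]; f=h/2/np.tan(np.radians(im["fov_y"]/2))
    return np.array([[f,0,im["cx"]],[0,f,im["cy"]],[0,0,1.]])
def cloud(im):
    H,W=im["z_map"].shape
    u,v=np.meshgrid(np.arange(W),np.arange(H))
    p=cv2.undistortPoints(np.stack([u,v],-1).reshape(-1,1,2).astype(np.float64),K(im),np.array(im["distortion"])).reshape(H,W,2)
    z=im["z_map"].astype(float)
    c=np.stack([p[...,0]*z,-p[...,1]*z,-z],-1)
    M=np.array(im["world_to_cam"]); w=(c-M[:3,3])@M[:3,:3]
    w[z<=0]=np.nan
    return w
def proj(im,P):
    M=np.array(im["world_to_cam"]); c=np.atleast_2d(P)@M[:3,:3].T+M[:3,3]
    c=c*[1,-1,-1]
    return cv2.projectPoints(c.reshape(-1,1,3),np.zeros(3),np.zeros(3),K(im),np.array(im["distortion"]))[0].reshape(-1,2)
def crop(im,box,s,name,pts=None):
    l,t,r,b=box; f=im["frame"][t:b,l:r,::-1].copy(); f=cv2.resize(f,None,fx=s,fy=s,interpolation=cv2.INTER_CUBIC)
    if pts is not None:
        for p in proj(im,pts): cv2.circle(f,tuple(int(q) for q in ((p-[l,t]+.5)*s)),3,(0,0,255),-1)
    cv2.imwrite("pics/"+name,f)
E
python3 - <<'E'
from h import *
ims={n:get_image(n) for n in("scene","top")}
np.set_printoptions(precision=1,suppress=True)
for n,im in ims.items():
    w=cloud(im)
    for q in["carton_center","spout_tab","stop_grip","tall_box_center","short_box_center","bowl_rim","jar","mug","can","scoop"]:
        for d in silhouettes(n,q)[:3]:
            p=w[d["pixels"]]; p=p[~np.isnan(p[:,0])]
            if len(p)==0: continue
            top=p[p[:,2]>np.percentile(p[:,2],95)-8]
            print(n,q,round(d["p"],2),np.round(d["extent"]),"med",np.median(p,0),"min",p.min(0),"max",p.max(0),"top",np.median(top,0))
crop(ims["scene"],(310,140,410,250),7,"s_rack.png")
crop(ims["top"],(115,110,205,225),5,"t_rack.png")
E
```

```text
scene carton_center 0.93 [340. 163. 383. 203.] med [527.8 246.7 155.7] min [378.1 214.5  -1.9] max [549.9 410.1 197.2] top [519.5 264.  173.2]
scene carton_center 0.31 [330. 153. 393. 239.] med [643.2 243.6  62.8] min [359.9 187.8  -7.7] max [681.9 383.8 170.2] top [597.4 298.5 146.1]
scene spout_tab 0.38 [373. 166. 377. 172.] med [523.3 299.9 187.6] min [511.5 297.5 173.5] max [533.3 303.3 197.2] top [523.7 300.5 192. ]
scene stop_grip 0.38 [339. 177. 349. 193.] med [468.3 230.   54. ] min [426.6 224.1   3.6] max [488.6 250.1  96.8] top [467.3 230.1  75.8]
scene tall_box_center 0.87 [349. 193. 378. 217.] med [577.8 242.9 102.8] min [543.8 210.9  23.2] max [603.8 294.6 110.7] top [574.6 253.5 104.6]
scene tall_box_center 0.57 [218. 276. 249. 307.] med [ 714.5 -231.8   40.5] min [ 666.9 -271.4   -4.4] max [ 784.8 -197.3   93.5] top [ 730.  -238.1   87.3]
scene short_box_center 0.53 [355. 207. 384. 231.] med [623.8 230.6  85.9] min [602.2 202.4  24.7] max [645.2 287.9  92.2] top [623.2 243.   86.9]
scene bowl_rim 0.92 [147. 288. 203. 344.] med [ 736.2 -413.1   22.8] min [ 657.9 -498.3 
[... 2349 characters left out ...]
479.3 -199.9   56.6]
top jar 0.76 [230. 111. 255. 135.] med [701.2  -3.6 108.7] min [681.  -33.5   0.3] max [738.6  32.3 119.1] top [711.   -0.7 111.7]
top jar 0.53 [133. 124. 186. 211.] med [488.5 281.9  54.4] min [422.6 189.6  -4.7] max [707.2 350.4 155.2] top [580.8 301.9 148.1]
top mug 0.69 [298.  99. 325. 128.] med [ 735.5 -231.6   33.8] min [ 689.2 -282.4   -4.1] max [ 781.7 -194.4   97.7] top [ 720.7 -232.9   90.3]
top can 0.6 [232. 154. 256. 182.] med [549.1 -24.1 119. ] min [519.3 -57.3  -5.8] max [601.4  17.8 128.8] top [552.7 -24.1 121.2]
top scoop 0.95 [359. 152. 379. 207.] med [ 560.7 -429.7   12.5] min [ 432.5 -458.3   -0.8] max [ 615.6 -395.9   43.8] top [ 525.  -427.    31.2]
```

View pics/s_rack.png

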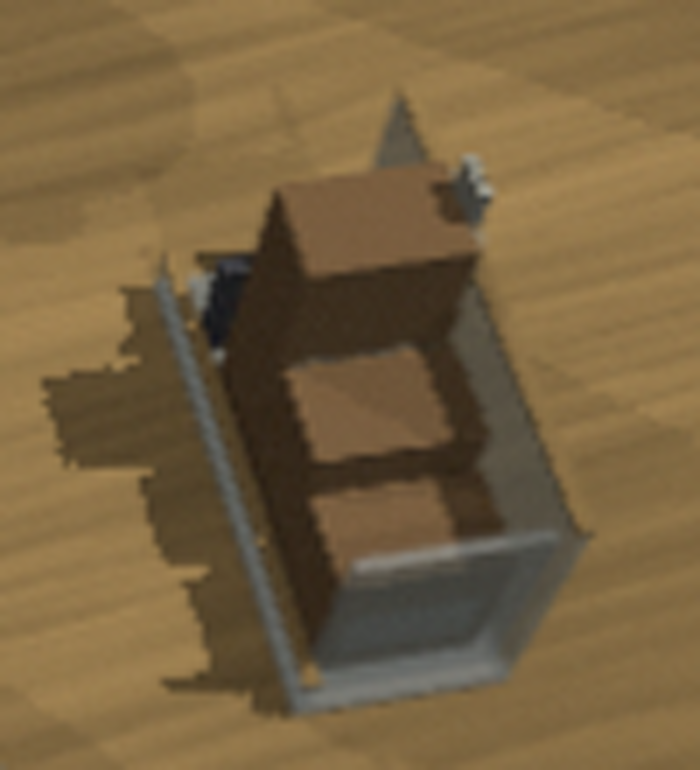

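View pics/t_rack.png

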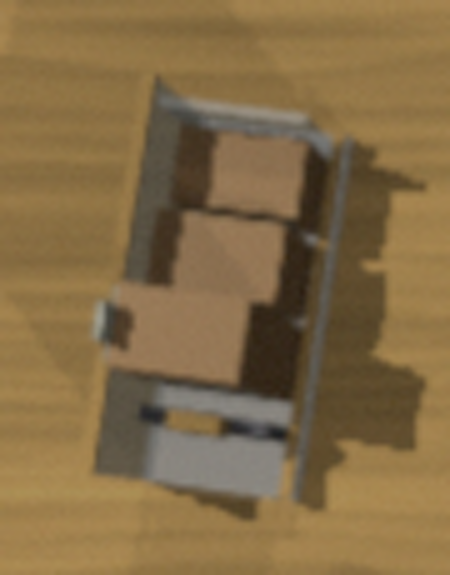

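```bash
python3 - <<'E'
from h import *
np.set_printoptions(precision=1,suppress=True)
from scipy import stats
for n in("top","scene"):
    im=get_image(n); w=cloud(im)
    def sel(zlo,zhi,xlo,xhi,ylo,yhi):
        m=(w[...,2]>zlo)&(w[...,2]<zhi)&(w[...,0]>xlo)&(w[...,0]<xhi)&(w[...,1]>ylo)&(w[...,1]<yhi)
        return w[m]
    for nm,a in {"carton":(168,180,470,570,190,292),"tall":(100,112,535,612,195,310),"short":(83,95,595,670,180,310),"grip":(95,112,440,490,200,310),"panel":(140,156,400,720,260,360)}.items():
        p=sel(*a)
        if len(p)<5: print(n,nm,len(p));continue
        r=cv2.minAreaRect(p[:,:2].astype(np.float32))
        d=p[:,:2]-p[:,:2].mean(0); e=np.linalg.svd(d,full_matrices=False)[2][0]
        print(n,nm,len(p),"rect c",np.array(r[0]),"size",np.array(r[1]),"ang",r[2],"z",np.median(p[:,2]),"svd",np.degrees(np.arctan2(e[1],e[0])))
    # outside lip edge : points z 25-40
    p=sel(28,40,440,720,170,240); print(n,"lip",len(p))
    if len(p)>10:
        r=stats.theilslopes(p[:,1],p[:,0]); print(r, p.min(0),p.max(0))
E
```

```text
top carton 401 rect c [518.3 256.7] size [75.5 52.2] ang 82.50006866455078 z 175.04990983247856 svd -102.45357308132196
top tall 404 rect c [572.6 258.5] size [89.5 59. ] ang 78.93791961669922 z 106.8966026070436 svd -102.31338276545932
top short 426 rect c [633.7 246.9] size [97.1 57.8] ang 86.25257873535156 z 88.83889401068089 svd -92.1701291974675
top grip 52 rect c [471.6 254.9] size [21.3 60.7] ang 10.716004371643066 z 106.02057207161495 svd -91.07426637008957
top panel 210 rect c [554.2 284.6] size [ 53.8 247.2] ang 82.460205078125 z 148.52968770720034 svd 172.6082715416475
top lip 220
TheilslopesResult(slope=np.float64(-0.13142199537854513), intercept=np.float64(282.62445676396806), low_slope=np.float64(-0.1396678310013425), high_slope=np.float64(-0.1228992713552215)) [442.4 189.4  28.1] [670.1 236.   40. ]
scene carton 317 rect c [515.9 257.1] size [74.4 57.4] ang 85.0865249633789 z 172.81136500207126 svd -102.7126706595734
scene tall 445 rect c [570.8 257.9] size [87.9 67.1] ang 80.6738052368164 z 104.68241504934616 svd -96.54410408080045
scene short 346 rect c [631.8 246.5] size [95.3 72.2] ang 83.2341079711914 z 86.83789766998636 svd -83.18365891237559
scene grip 1
scene panel 198 rect c [555.7 284.4] size [ 51.2 251.7] ang 82.66488647460938 z 146.56244883884372 svd -6.115598154066609
scene lip 238
TheilslopesResult(slope=np.float64(-0.1206087983398219), intercept=np.float64(277.1994195639001), low_slope=np.float64(-0.13121303826801156), high_slope=np.float64(-0.10818617640749739)) [440.3 189.1  28.2] [667.8 236.7  39.9]
```

```bash
python3 - <<'E'
from h import *
im=get_image("top")
a=np.radians(-7.5); 
def rk(x,y,z,o): return [o[0]+np.cos(a)*x-np.sin(a)*y,o[1]+np.sin(a)*x+np.cos(a)*y,z]
# guess origin: 
o=(672,235)
P=[rk(x,y,z,o) for x,y,z in[(15,-53,34),(-235,-53,34),(-235,53,148),(15,53,148),(15,-53,126),(15,53,126),(0,0,126)]]
crop(im,(115,110,205,225),5,"t_rack2.png",np.array(P))
im=get_image("scene");crop(im,(310,140,410,250),6,"s_rack2.png",np.array(P))
E
```

```text
(no output)
```

View pics/t_rack2.png

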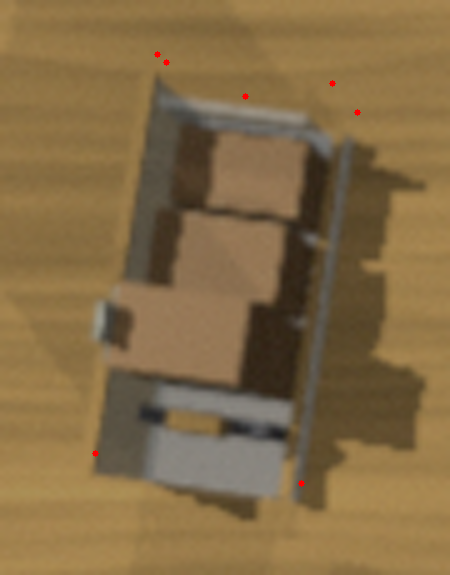

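View pics/s_rack2.png

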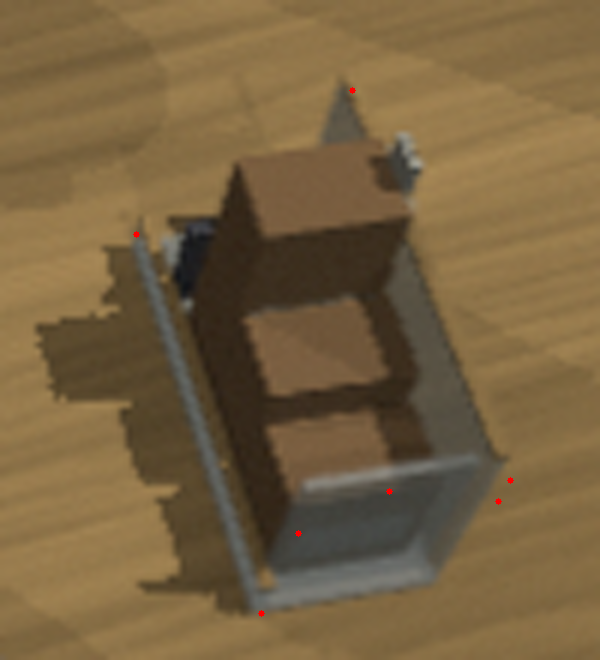

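```bash
python3 - <<'E'
from h import *
from scipy.optimize import least_squares
T=get_image("top");S=get_image("scene")
t=lambda x,y:(x/5+114.5,y/5+109.5); s=lambda x,y:(x/6+309.5,y/6+139.5)
obs=[(T,t(348,140),(15,-50,34)),(T,t(297,502),(-235,-50,34)),(T,t(155,76),(15,50,148)),(T,t(97,474),(-235,50,148)),(T,t(308,118),(7,-47,126)),
(S,s(342,80),(-235,50,148)),(S,s(503,460),(15,53,148)),(S,s(138,222),(-235,-50,34)),(S,s(255,610),(15,-53,34)),(S,s(303,490),(8,-47,126))]
def w(p,q):
    c,sn=np.cos(p[2]),np.sin(p[2]); x,y,z=q
    return [p[0]+c*x-sn*y,p[1]+sn*x+c*y,z]
def res(p,full=False):
    r=np.array([proj(im,np.array([w(p,q)]))[0]-uv for im,uv,q in obs]); return r if full else r.ravel()
o=least_squares(res,[665,235,-.13],loss="soft_l1"); print(o.x,np.degrees(o.x[2]));print(res(o.x,True).round(1))
for subset in("top","scene"):
    oo=[x for x in obs if (x[0] is T)==(subset=="top")]
    f=lambda p:np.array([proj(im,np.array([w(p,q)]))[0]-uv for im,uv,q in oo]).ravel()
    print(subset,least_squares(f,[665,235,-.13],loss="soft_l1").x)
E
```

```text
[ 6.59574006e+02  2.38184470e+02 -1.26176295e-01] -7.229369178526931
[[-0.1 -2. ]
 [-0.6 -0.1]
 [ 0.3 -0.2]
 [-0.2  0.3]
 [ 1.5 -0.8]
 [-0.3 -1.2]
 [ 0.3 -0.5]
 [-0.2 -0.9]
 [ 0.5 -3. ]
 [-0.4  1.3]]
top [ 6.58234560e+02  2.38970241e+02 -1.21364284e-01]
scene [ 6.62375783e+02  2.36596597e+02 -1.29752667e-01]
```

```bash
python3 -m crank '0 -3 -5 -8 0; 0 -6 -10 -17 0; 0 -10 -10 -28 0; 0 -14 -10 -40 0; 0 -17 -10 -49 0; 0 -17 -10 -49 0; 0 -17 -10 -49 0; 0 -17 -10 -49 0; 0 -17 -10 -49 0; 0 -17 -10 -49 0; 0 -17 -10 -49 0; 0 -17 -10 -49 0'
```

```text
clock: 2.75
ee_pos: [596.3, 305.6, 504.3]
ee_rot: [0.564, 0.427, -0.427, -0.563]
contact_force: [-0.1, 0.3, -0.3]
width: 0.999
```

```bash
python3 -m crank '0 5 0 -5 0; 0 9 0 -10 0; 0 13 0 -15 0; 0 17 0 -20 0; 0 21 0 -25 0; 0 27 0 -29 0; 0 27 0 -29 0; 0 27 0 -29 0;0 27 0 -29 0;0 27 0 -29 0'; python3 -c "
from bench import observe
print(observe()['joint_pos'])"
```

```text
clock: 3.75
ee_pos: [830.8, 432.1, 471.6]
ee_rot: [0.564, 0.44, -0.417, -0.56]
contact_force: [-0.2, -0.5, 0.3]
width: 0.999
[ 0.40898391  1.14236632  0.04737042  0.00234807  1.91794835 -0.8926951 ]
```

```bash
python3 -m crank '0 -5 0 5 0; 0 -9 0 10 0; 0 -13 0 15 0; 0 -13 0 15 0'; python3 -c "
from bench import observe
o=observe();print(o['joint_pos'],o['ee_pos'],o['ee_rot'])"
```

```text
clock: 4.15
ee_pos: [732.5, 383.1, 472.4]
ee_rot: [0.565, 0.441, -0.415, -0.56]
contact_force: [1.3, -0.4, 0.3]
width: 1.0
[ 0.40191398  0.7785801   0.83427033  0.00237489  1.49131894 -0.90020769] [732.46162908 383.1499948  472.400061  ] [ 0.5648441   0.44144095 -0.41538396 -0.55994393]
```

```bash
cat >> h.py <<'E'
def st():
    o=observe(); M=R.from_quat(o["ee_rot"]).as_matrix(); return o,np.array(o["ee_pos"]),M
def rel(g,jaw=None,gl=171.,verbose=True):
    """shift (cm) & roll (deg) to bring the grasp point to world g, jaw x azimuth (deg, mod 180)"""
    o,p,M=st(); d=(np.array(g)-(p+gl*M[:,1]))@M/10
    r=0
    if jaw is not None:
        # project: find roll so that horizontal azimuth of tool x = jaw
        best=None
        for t in np.arange(-180,180,.1):
            x=M@R.from_rotvec([0,np.radians(t),0]).as_matrix()[:,0]
            e=(np.degrees(np.arctan2(x[1],x[0]))-jaw+90)%180-90
            if abs(e)<.15 : best=t if best is None or abs(t)<abs(best) else best
        r=best
    if verbose: print("clock",o["clock"],"grasp",(p+gl*M[:,1]).round(1),"a",M[:,1].round(3),"jaw az",np.degrees(np.arctan2(M[1,0],M[0,0])).round(1),"q",o["joint_pos"].round(3),"w",round(o["width"],3),"F",np.round(o["contact_force"],1))
    print("shift cm",d.round(2),"roll",r)
    return d,r
E
python3 - <<'E'
from h import *
rel((518,257,230),-7.3); rel((518,257,148),-7.3)
E
```

```text
clock 4.15 grasp [738.2 386.  301.5] a [ 0.034  0.017 -0.999] jaw az 74.6 q [ 0.402  0.779  0.834  0.002  1.491 -0.9  ] w 1.0 F [ 1.3 -0.4  0.3]
shift cm [-18.45   6.19  17.99] roll 81.79999999998512
clock 4.15 grasp [738.2 386.  301.5] a [ 0.034  0.017 -0.999] jaw az 74.6 q [ 0.402  0.779  0.834  0.002  1.491 -0.9  ] w 1.0 F [ 1.3 -0.4  0.3]
shift cm [-18.66  14.39  18.22] roll 81.79999999998512
```

```bash
python3 -m crank '0 -3 0 3 8; 0 -6 0 6 16; 0 -9 0 9 24; 0 -12 0 12 32; 0 -15.5 0 15 40; 0 -18.45 1 18 48; 0 -18.45 2 18 56; 0 -18.45 4 18 64; 0 -18.45 5 18 72; 0 -18.45 6.2 18 80; 0 -18.45 6.2 18 81.8; 0 -18.45 6.2 18 81.8'; python3 - <<'E'
from h import *
rel((518,257,148),-7.3)
im=get_image("top"); crop(im,(100,100,220,230),5,"t1.png")
im=get_image("scene"); crop(im,(310,110,430,240),5,"s1.png")
E
```

```text
clock: 5.35
ee_pos: [513.7, 254.9, 401.7]
ee_rot: [-0.699, 0.033, -0.056, 0.712]
contact_force: [-0.7, 0.0, 0.5]
width: 1.001
clock 5.35 grasp [519.3 257.6 230.8] a [ 0.033  0.016 -0.999] jaw az -7.2 q [0.345 0.417 1.699 0.005 0.99  0.468] w 1.001 F [-0.7  0.   0.5]
shift cm [-0.37  8.27 -0.24] roll -1.0231815394945443e-11
```

View pics/t1.png

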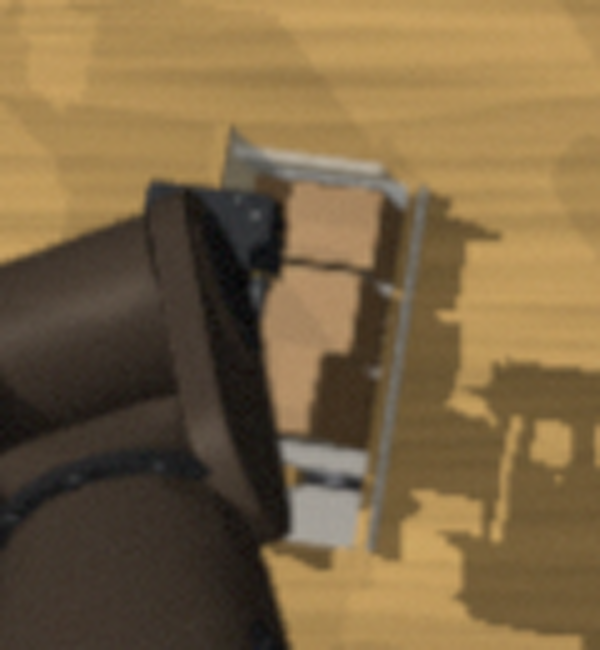

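View pics/s1.png

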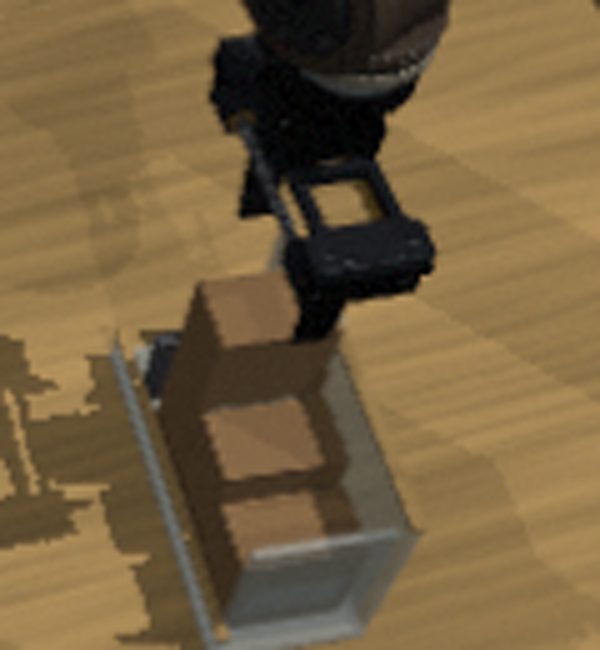

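```bash
python3 -m crank '0 -0.2 3 0 0; 0 -0.3 6 0 0; 0 -0.3 8.2 -0.2 0; 0 -0.3 8.2 -0.2 0; 0.3 -0.3 8.2 -0.2 0; 0.5 -0.3 8.2 -0.2 0;1 -0.3 8.2 -0.2 0; 1 -0.3 8.2 -0.2 0; 1 -0.3 8.2 -0.2 0; 1 -0.3 8.2 -0.2 0; 1 -0.3 8.2 -0.2 0; 1 -0.3 8.2 -0.2 0'; python3 - <<'E'
from h import *
rel((518,257,148),-7.3)
E
```

```text
clock: 6.65
ee_pos: [512.3, 254.5, 317.2]
ee_rot: [-0.7, 0.036, -0.053, 0.711]
contact_force: [-3.1, 1.0, 6.1]
width: 0.55
clock 6.65 grasp [516.6 256.9 146.2] a [ 0.025  0.014 -1.   ] jaw az -7.2 q [0.345 0.517 1.79  0.007 0.806 0.467] w 0.55 F [-3.1  1.   6.1]
shift cm [ 0.14 -0.17  0.03] roll -1.0231815394945443e-11
```

```bash
python3 - <<'E'
from h import *
D=[(.4915535,1.5594164,1.0917119,625.0,404.177),(1.14236632,.04737042,1.91794835,np.hypot(830.8,432.1),471.6),(.7785801,.83427033,1.49131894,np.hypot(732.4616,383.14999),472.4),(.417,1.699,.99,np.hypot(513.7,254.9),401.7),(.517,1.79,.806,np.hypot(512.3,254.5),317.2)]
A=[];b=[]
for q2,q3,q5,r,z in D:
    s=q2+q3;t=s+q5
    A+= [[1,np.sin(q2),np.sin(s),np.cos(s),0,np.sin(t)],[0,np.cos(q2),np.cos(s),-np.sin(s),1,np.cos(t)]]; b+=[r,z]
A=np.array(A);b=np.array(b)
x,res,rk,sv=np.linalg.lstsq(A,b,rcond=None); print(x,sv,A@x-b)
E
```

```text
[  4.30893673 585.69499906 410.16875414  42.0308546  199.30217756
  84.64936586] [4.22725035 3.25711263 1.01788976 0.68657969 0.11678304 0.0210308 ] [ 0.03172869  0.07664908 -0.13298138 -0.04803501  0.20873208  0.03714322
 -0.01933457 -0.135515   -0.08814482  0.0697577 ]
```

```bash
cat > kin.py <<'E'
import numpy as np
L1,A2,B2,H,D6=586.,410.,42.,199.,85.
lim=np.array([[-3.1,3.1],[-.84,2.19],[.05,2.79],[-1.13,4.28],[.06,2.93],[-2.69,2.69]])
L2=np.hypot(A2,B2); dl=np.arctan2(B2,A2)
def ik(G,a,x,gl=171.):
    """all joint lists for grasp G, tool axis a, jaw x"""
    G=np.array(G,float);W=G-(gl+D6)*a
    q1=np.arctan2(W[1],W[0]); r=np.hypot(W[0],W[1]); z=W[2]-H; d=np.hypot(r,z)
    c=(L1**2+L2**2-d*d)/(2*L1*L2)
    if abs(c)>1: return None
    be=np.pi-np.arccos(c)   # bend between L1 and wrist line direction
    q3=be-dl
    # direction of effective forearm = q2+q3+dl
    el=np.arctan2(r,z)
    sh=np.arccos((L1**2+d*d-L2**2)/(2*L1*d))
    q2=el-sh
    s=q2+q3
    er=np.array([np.cos(q1),np.sin(q1),0]);ez=np.array([0,0,1.]);m=np.array([-np.sin(q1),np.cos(q1),0])
    f=np.sin(s)*er+np.cos(s)*ez; n=np.cos(s)*er-np.sin(s)*ez
    q5=np.arccos(np.clip(a@f,-1,1)); q4=np.arctan2(a@m,a@n)
    if q4<-1.13 and q4+2*np.pi<4.28:q4+=2*np.pi
    x0=-(-np.sin(q5)*f+np.cos(q5)*(np.cos(q4)*n+np.sin(q4)*m)); z0=np.cross(a,x0)
    q6=np.arctan2(x@z0,x@x0)
    q=np.array([q1,q2,q3,q4,q5,q6])
    return q
def ok(q,mg=0.03): return q is not None and np.all(q[:5]>lim[:5,0]+mg) and np.all(q[:5]<lim[:5,1]-mg)
def axes(al,ph):
    al,ph=np.radians(al),np.radians(ph)
    return np.array([np.sin(ph)*np.cos(al),np.sin(ph)*np.sin(al),-np.cos(ph)]), np.array([-np.sin(al),np.cos(al),0])
E
python3 - <<'E'
from h import *; from kin import *
np.set_printoptions(precision=3,suppress=True)
o,p,M=st(); print(o["joint_pos"]); print(ik(p+171*M[:,1],M[:,1],M[:,0]))
bowl=np.array([478,-200.])
ph=54
for al in range(-60,181,15):
    a,m=axes(al,ph); 
    # pour grasp pos: approx spout tip offset; use carton local
    hg=115; th=np.radians(2*ph)
    # after psi=180: local (along spout dir s, up u): u'=-sin2ph*h+cos2ph z ; s'=(2sin^2-1)h - sin2ph z
    hh=np.array([np.cos(np.radians(al)),np.sin(np.radians(al)),0]);ez=np.array([0,0,1.])
    u=-np.sin(th)*hh+np.cos(th)*ez; s=(2*np.sin(np.radians(ph))**2-1)*hh-np.sin(th)*ez
    tip=(40.5+50*np.sin(.8))*s+(118+50*np.cos(.8)-hg)*u
    G=np.r_[bowl,0]-[tip[0],tip[1],0]; G[2]=58+35-tip[2]
    res=[]
    qp=[ik(G,a,sg*m) for sg in(1,-1)]
    best=[]
    for X in range(380,700,20):
        for Y in range(-120,180,20):
            q=ik((X,Y,hg),a,m)
            if ok(q): best.append((X,Y))
    print(al,"G",G.round(),"tip",tip.round(),"pour",ok(qp[0]),qp[0],None if qp[1] is None else qp[1][5],"n sites",len(best),best[:3],best[-3:])
E
```

```text
[0.345 0.517 1.79  0.007 0.806 0.467]
[0.461 0.522 1.779 0.002 0.811 0.586]
-60 G [ 484. -211.  177.] tip [ -6.  11. -84.] pour False [-0.082  0.466  2.282 -1.863  0.768  1.099] -2.042541153019478 n sites 8 [(380, 140), (380, 160), (400, 140)] [(440, 160), (460, 160), (480, 160)]
-45 G [ 487. -209.  177.] tip [ -9.   9. -84.] pour True [-0.181  0.442  2.364  3.955  0.685  1.27 ] -1.871113938951284 n sites 35 [(380, -120), (380, -100), (380, -80)] [(560, -100), (580, -120), (600, -120)]
-30 G [ 489. -206.  177.] tip [-11.   6. -84.] pour True [-0.32   0.43   2.41   3.415  0.649  1.471] -1.6703214555069879 n sites 140 [(380, -20), (380, 0), (380, 20)] [(680, -40), (680, -20), (680, 0)]
-15 G [ 490. -203.  177.] tip [-12.   3. -84.] pour True [-0.476  0.43   2.409  2.853  0.649  1.676] -1.465682246016905 n sites 224 [(380, 60), (380, 80), (380, 100)] [(680, 120), (680, 140), (680, 160)]
0 G [ 490. -200.  177.] tip [-12.   0. -84.] pour True [-0.615  0.442  2.362  2.315  0.687  1.876] -1.265237393040094 n sites 218 [(380, 140), (380, 160), (400, -120)] [(680, 120), (680, 140), (680, 160)
[... 1802 characters left out ...]
(380, -120), (380, -100), (380, -80)] [(680, 120), (680, 140), (680, 160)]
150 G [ 467. -194.  177.] tip [ 11.  -6. -84.] pour True [-0.431  0.786  1.448  0.078  1.847  1.647] -1.494990758224152 n sites 240 [(380, -120), (380, -100), (380, -80)] [(680, 120), (680, 140), (680, 160)]
165 G [ 466. -197.  177.] tip [ 12.  -3. -84.] pour True [-0.36   0.785  1.449 -0.082  1.847  1.491] -1.6508326498752228 n sites 240 [(380, -120), (380, -100), (380, -80)] [(680, 120), (680, 140), (680, 160)]
180 G [ 466. -200.  177.] tip [ 12.  -0. -84.] pour True [-0.289  0.774  1.477 -0.239  1.806  1.341] -1.8007023231977373 n sites 240 [(380, -120), (380, -100), (380, -80)] [(680, 120), (680, 140), (680, 160)]
```

```bash
python3 - <<'E'
from h import *
rel((516.6,256.9,286)); rel((470,80,286),-62.2);rel((470,80,142),-62.2)
E
```

```text
clock 6.65 grasp [516.6 256.9 146.2] a [ 0.025  0.014 -1.   ] jaw az -7.2 q [0.345 0.517 1.79  0.007 0.806 0.467] w 0.55 F [-3.1  1.   6.1]
shift cm [  0.33 -13.97   0.24] roll 0
clock 6.65 grasp [516.6 256.9 146.2] a [ 0.025  0.014 -1.   ] jaw az -7.2 q [0.345 0.517 1.79  0.007 0.806 0.467] w 0.55 F [-3.1  1.   6.1]
shift cm [ -2.07 -14.34 -17.89] roll 54.89999999998665
clock 6.65 grasp [516.6 256.9 146.2] a [ 0.025  0.014 -1.   ] jaw az -7.2 q [0.345 0.517 1.79  0.007 0.806 0.467] w 0.55 F [-3.1  1.   6.1]
shift cm [ -2.4    0.06 -18.14] roll 54.89999999998665
```

```bash
python3 -m crank '1 0 -1.5 0 0; 1 0.1 -4 0.1 0; 1 0.2 -8 0.1 0; 1 0.3 -12 0.2 0; 1 0.3 -14 0.2 0; 1 0 -14 -2 4; 1 -0.3 -14 -5 9; 1 -0.8 -14 -8 17; 1 -1.2 -14 -11 25; 1 -1.6 -14 -14 33; 1 -2 -14.3 -17 41; 1 -2.1 -14.3 -17.9 49'; python3 - <<'E'
from h import *
rel((470,80,142),-62.2)
im=get_image("scene"); cv2.imwrite("pics/s2.png",im["frame"][:,:,::-1])
E
```

```text
clock: 7.85
ee_pos: [464.8, 75.6, 456.2]
ee_rot: [-0.614, 0.329, -0.341, 0.631]
contact_force: [0.0, 0.3, -2.8]
width: 0.546
clock 7.85 grasp [469.2  77.8 285.3] a [ 0.026  0.013 -1.   ] jaw az -56.6 q [0.019 0.21  1.854 0.015 1.051 0.999] w 0.546 F [ 0.   0.3 -2.8]
shift cm [-0.18 14.33 -0.23] roll 5.4999999999894555
```

View pics/s2.png

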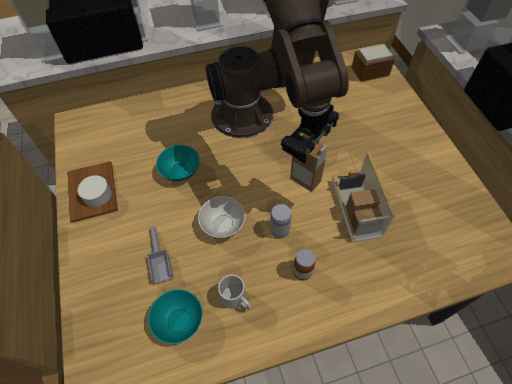

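```bash
python3 -m crank '1 -0.1 3 0 3; 1 -0.2 7 0 5.5; 1 -0.2 11 -0.2 5.5; 1 -0.2 13 -0.2 5.5; 1 -0.2 14 -0.2 5.5; 1 -0.2 14.3 -0.2 5.5; 1 -0.2 14.4 -0.2 5.5; 1 -0.2 14.4 -0.2 5.5'; python3 - <<'E'
from h import *
rel((470,80,142),-62.2)
E
```

```text
clock: 8.7
ee_pos: [466.8, 80.1, 313.0]
ee_rot: [-0.598, 0.356, -0.368, 0.616]
contact_force: [0.4, 0.7, -3.4]
width: 0.546
clock 8.7 grasp [471.6  82.4 142.1] a [ 0.028  0.014 -1.   ] jaw az -61.7 q [0.028 0.408 2.028 0.021 0.678 1.088] w 0.546 F [ 0.4  0.7 -3.4]
shift cm [ 0.14 -0.   -0.26] roll 0.39999999998974545
```

```bash
python3 -m crank '1 0 0.1 0 0; 1 0 0.2 0 0; 1 0 0.2 0 0'; python3 - <<'E'
from h import *
rel((470,80,142),-62.2)
E
```

```text
clock: 9.0
ee_pos: [467.1, 80.2, 311.7]
ee_rot: [-0.597, 0.356, -0.369, 0.617]
contact_force: [0.2, 3.7, 10.5]
width: 0.547
clock 9.0 grasp [472.2  82.7 140.8] a [ 0.03   0.014 -0.999] jaw az -61.7 q [0.028 0.41  2.029 0.022 0.673 1.088] w 0.547 F [ 0.2  3.7 10.5]
shift cm [ 0.13 -0.13 -0.31] roll 0.39999999998974545
```

Contact with the counter. Open slowly, then rise.

```bash
python3 -m crank '0.4 0 0 0 0; 0.35 0 0 0 0; 0.3 0 0 0 0; 0.2 0 0 0 0; 0.1 0 0 0 0; 0 0 0 0 0; 0 0 0 0 0;0 0 -3 0 0; 0 0 -7 0 0; 0 0 -12 0 0; 0 0 -16 0 0; 0 0 -16 0 0'; python3 - <<'E'
from h import *
rel((470,80,142),-62.2)
im=get_image("scene"); crop(im,(260,100,370,220),6,"s3.png")
w=cloud(im); m=(w[...,2]>160)&(w[...,2]<178)&(abs(w[...,0]-470)<80)&(abs(w[...,1]-82)<80)
p=w[m]; print(len(p),cv2.minAreaRect(p[:,:2].astype(np.float32)),np.median(p,0))
E
```

```text
clock: 10.2
ee_pos: [462.3, 77.8, 474.9]
ee_rot: [-0.596, 0.354, -0.371, 0.618]
contact_force: [0.3, 0.1, -0.7]
width: 0.999
clock 10.2 grasp [468.3  80.2 304. ] a [ 0.035  0.014 -0.999] jaw az -61.7 q [0.023 0.187 1.831 0.015 1.088 1.094] w 0.999 F [ 0.3  0.1 -0.7]
shift cm [ 0.03 16.19 -0.47] roll 0.39999999998974545
374 ((479.0615539550781, 87.61849975585938), (88.2771987915039, 56.50194549560547), 28.49213409423828) [478.42568731  84.3051197  166.41924164]
```

View pics/s3.png

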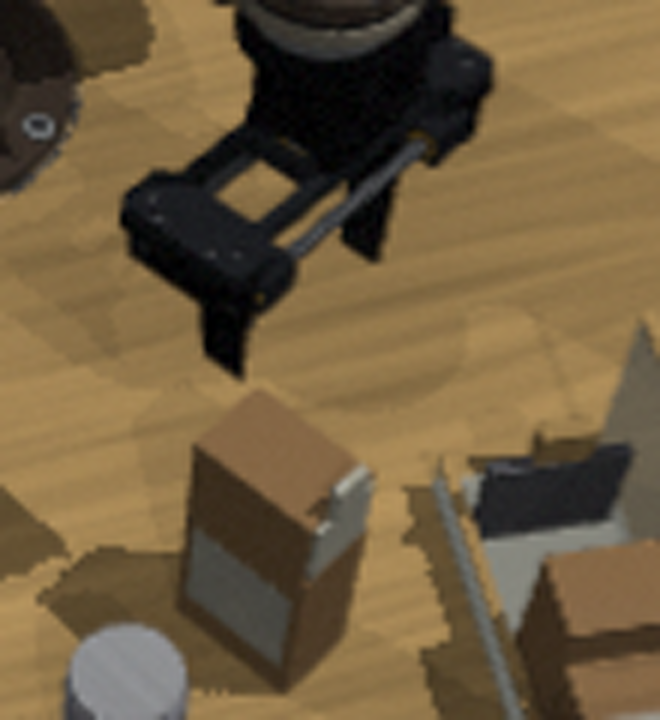

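```bash
python3 - <<'E'
from h import *
np.set_printoptions(precision=1,suppress=True)
for n in("scene","top"):
    im=get_image(n); w=cloud(im)
    near=(abs(w[...,0]-490)<80)&(abs(w[...,1]-90)<80)
    p=w[near&(w[...,2]>178)&(w[...,2]<200)]; print(n,"tab",len(p), np.median(p,0) if len(p) else "")
    p=w[near&(w[...,2]>164)&(w[...,2]<176)]
    if len(p)>10: print(n,"top",len(p),cv2.minAreaRect(p[:,:2].astype(np.float32)),np.median(p[:,2]))
    p=w[near&(w[...,2]>30)&(w[...,2]<150)]
    d=np.radians(28.3); e=np.array([np.cos(d),np.sin(d)]); f=np.array([-e[1],e[0]])
    q=w[near&(w[...,2]>20)&(w[...,2]<164)][:,:2]; 
    for nm,v in(("s",e),("y",f)): print(n,nm,np.percentile(q@v,[1,5,50,95,99]))
c=np.array([476,86.]);
P=[]
for zz in(0,168):
    for s in(42,-42):
        for y in(-26,26): P.append(np.r_[c+s*e+y*f,zz])
P+= [np.r_[c+42*e+12*f,190],np.r_[c+42*e-12*f,190]]
im=get_image("scene"); crop(im,(260,100,370,220),6,"s4.png",np.array(P))
E
```

```text
scene tab 25 [516.8 104.2 187.5]
scene top 319 ((480.77838134765625, 87.03839111328125), (86.82379913330078, 55.13296890258789), 27.985015869140625) 167.01194371608403
scene s [421.5 426.3 477.3 505.2 505.8]
scene y [-179.1 -178.3 -175.9 -135.3 -127.6]
top tab 0 
top s [423.  423.  423.4 436.3 440.1]
top y [-177.3 -177.1 -175.5 -165.8 -163.3]
```

View pics/s4.png

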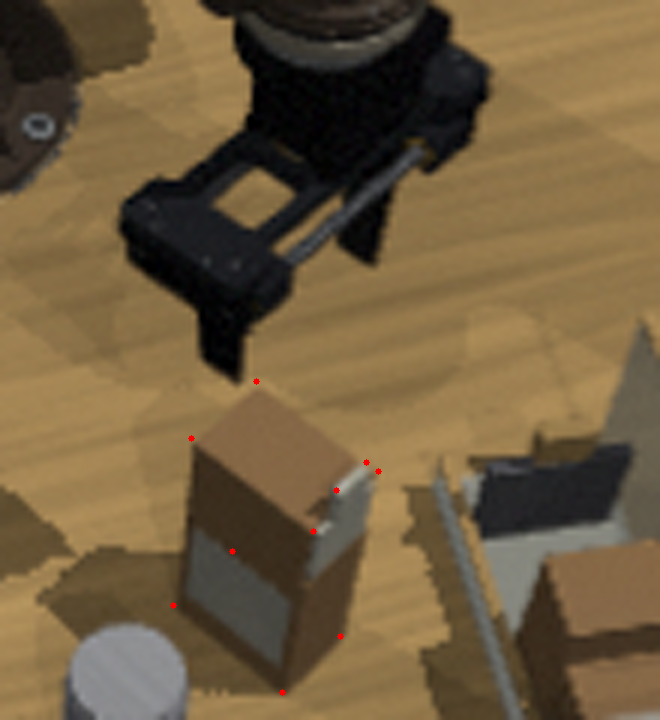

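```bash
cat >> h.py <<'E'
E_=np.array([np.cos(np.radians(28.3)),np.sin(np.radians(28.3)),0]);F_=np.array([-E_[1],E_[0],0])
def cp(s,y,z): return (463+s)*E_+(-152+y)*F_+np.array([0,0,z])
E
python3 - <<'E'
from h import *
rel(cp(10,0,215),-61.7,190.1)
for s,z in((14,180),(22,180),(27.5,180),(39.8,178.8),(51.6,175.1),(62.5,169.2),(69.8,163.4),(74.1,158.9)): print(s,z,end=" ");rel(cp(s,0,z),None,190.1,False)
E
```

```text
clock 10.4 grasp [466.9  80.4 278.9] a [ 0.024  0.014 -1.   ] jaw az -61.7 q [0.023 0.194 1.839 0.015 1.084 1.093] w 1.0 F [-0.1  0.1 -0. ]
shift cm [0.15 6.45 2.2 ] roll -1.0231815394945443e-11
14 180 shift cm [0.15 9.96 2.5 ] roll 0
22 180 shift cm [0.15 9.98 3.3 ] roll 0
27.5 180 shift cm [ 0.15 10.    3.85] roll 0
39.8 178.8 shift cm [ 0.15 10.15  5.07] roll 0
51.6 175.1 shift cm [ 0.15 10.56  6.24] roll 0
62.5 169.2 shift cm [ 0.15 11.18  7.32] roll 0
69.8 163.4 shift cm [ 0.15 11.78  8.03] roll 0
74.1 158.9 shift cm [ 0.15 12.24  8.45] roll 0
```

```bash
python3 -m crank '1 0.1 1 1 0; 1 0.1 3 1.5 0; 1 0.1 5 2 0; 1 0.1 6 2.2 0; 1 0.1 6.5 2.2 0; 1 0.1 6.5 2.2 0; 1 0.1 6.5 2.2 0; 1 0.15 7.5 2.3 0; 1 0.15 9 2.4 0; 1 0.15 10 2.5 0; 1 0.15 10 2.5 0'; python3 - <<'E'
from h import *
for s,z in((14,180),(27.5,180),(39.8,178.8),(51.6,175.1),(62.5,169.2),(69.8,163.4),(74.1,158.9)): print(s,z,end=" ");rel(cp(s,0,z),None,190.1,s==14)
im=get_image("scene"); crop(im,(260,100,370,220),6,"s5.png")
E
```

```text
clock: 11.5
ee_pos: [487.8, 89.7, 369.8]
ee_rot: [-0.598, 0.358, -0.368, 0.616]
contact_force: [0.3, 0.9, 0.6]
width: 0.132
14 180 clock 11.5 grasp [492.4  92.3 179.7] a [ 0.025  0.014 -1.   ] jaw az -61.7 q [0.047 0.35  1.916 0.017 0.85  1.113] w 0.132 F [0.3 0.9 0.6]
shift cm [-0.02 -0.03 -0.03] roll 0
27.5 180 shift cm [-0.02  0.01  1.32] roll 0
39.8 178.8 shift cm [-0.02  0.17  2.54] roll 0
51.6 175.1 shift cm [-0.02  0.57  3.71] roll 0
62.5 169.2 shift cm [-0.02  1.19  4.79] roll 0
69.8 163.4 shift cm [-0.02  1.79  5.5 ] roll 0
74.1 158.9 shift cm [-0.02  2.25  5.92] roll 0
```

View pics/s5.png

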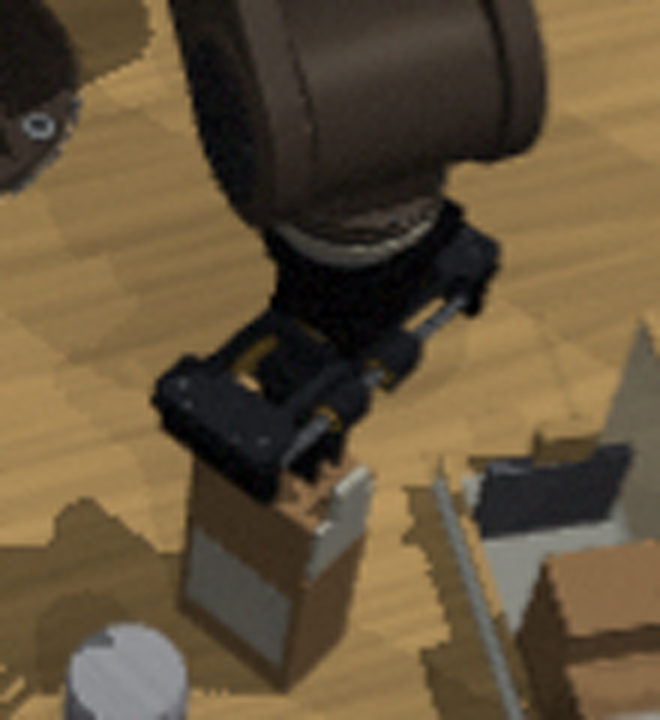

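```bash
python3 -m crank '1 0 0 0.3 0; 1 0 0 0.8 0; 1 0 0 1.3 0; 1 0 0.1 1.7 0; 1 0 0.1 2.1 0; 1 0 0.2 2.5 0; 1 0 0.3 2.9 0; 1 0 0.4 3.3 0; 1 0 0.6 3.7 0; 1 0 0.6 3.7 0'; python3 - <<'E'
from h import *
for s,z in((51.6,175.1),(62.5,169.2),(69.8,163.4),(74.1,158.9)): print(s,z,end=" ");rel(cp(s,0,z),None,190.1,s==51.6)
im=get_image("scene"); crop(im,(260,100,370,220),6,"s6.png")
E
```

```text
clock: 12.55
ee_pos: [520.9, 107.5, 365.7]
ee_rot: [-0.598, 0.357, -0.368, 0.616]
contact_force: [-0.0, -0.5, -0.2]
width: 0.007
51.6 175.1 clock 12.55 grasp [525.9 110.2 175.6] a [ 0.026  0.014 -1.   ] jaw az -61.7 q [0.078 0.403 1.838 0.015 0.873 1.145] w 0.007 F [-0.  -0.5 -0.2]
shift cm [-0.03  0.05 -0.07] roll 0
62.5 169.2 shift cm [-0.03  0.67  1.01] roll 0
69.8 163.4 shift cm [-0.03  1.28  1.72] roll 0
74.1 158.9 shift cm [-0.03  1.74  2.14] roll 0
```

View pics/s6.png

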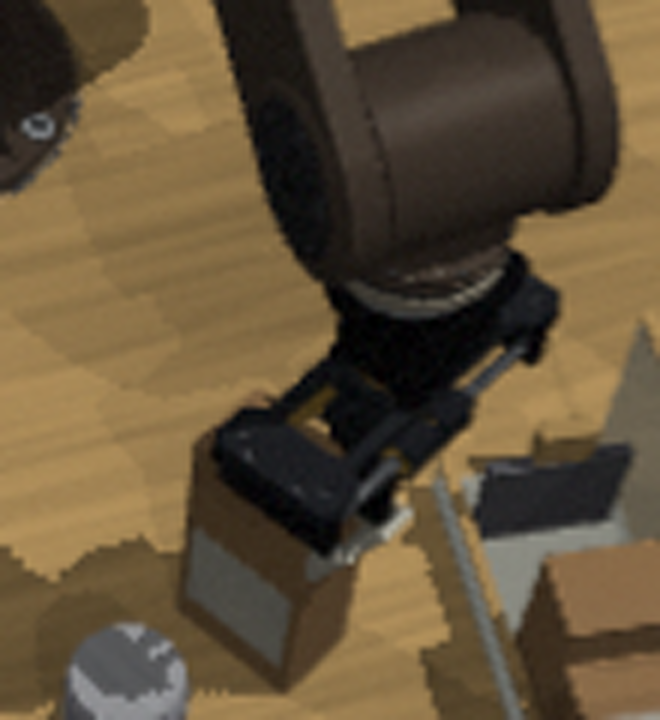

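The tab is swinging out and the carton hasn't moved. Continue along the arc.

```bash
python3 -m crank '1 0 0.25 0.4 0; 1 0 0.5 0.75 0; 1 0 0.75 1.1 0; 1 0 1 1.4 0; 1 0 1.3 1.75 0; 1 0 1.5 1.95 0; 1 0 1.75 2.15 0; 1 0 1.75 2.15 0'; python3 - <<'E'
from h import *
rel(cp(74.1,0,158.9),None,190.1)
im=get_image("scene"); crop(im,(260,100,370,220),6,"s7.png")
E
```

```text
clock: 13.4
ee_pos: [540.0, 117.8, 348.8]
ee_rot: [-0.598, 0.357, -0.368, 0.616]
contact_force: [-0.0, 0.2, -0.4]
width: 0.006
clock 13.4 grasp [545.  120.5 158.7] a [ 0.026  0.014 -1.   ] jaw az -61.7 q [0.094 0.452 1.806 0.015 0.856 1.161] w 0.006 F [-0.   0.2 -0.4]
shift cm [-0.03 -0.02  0.01] roll 0
```

View pics/s7.png

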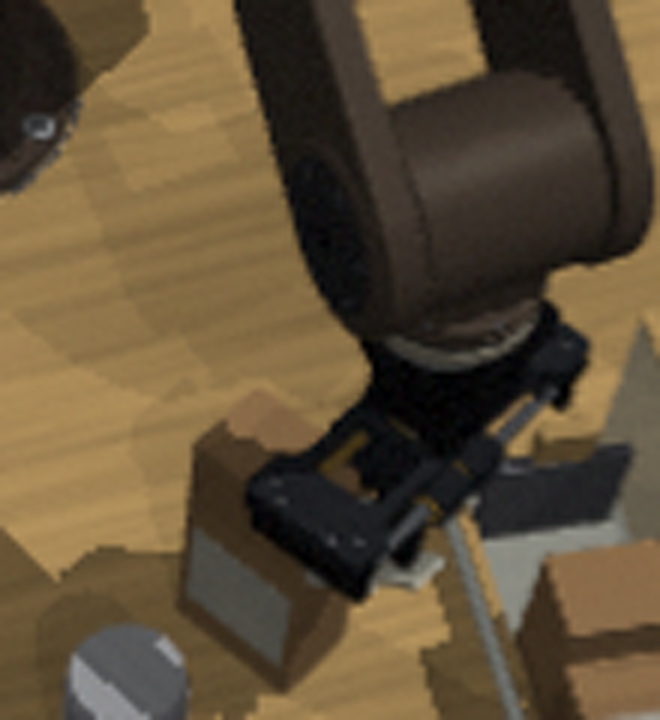

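```bash
python3 -m crank '1 0 0 -0.3 0; 1 0 -1 -0.4 0; 1 0 -4 -0.4 0; 1 0 -8 -0.4 0; 1 0 -12 -0.4 0; 1 0 -14 -3 0; 1 0 -14 -8 0; 1 0 -14 -8 0'; cat >> h.py <<'E'
RO=np.array([660,238.]);RA=np.radians(-7.3)
def rk(x,y,z): return np.array([RO[0]+np.cos(RA)*x-np.sin(RA)*y,RO[1]+np.sin(RA)*x+np.cos(RA)*y,z])
E
python3 - <<'E'
from h import *
im=get_image("scene"); crop(im,(280,120,410,245),6,"s8.png",np.array([rk(-191,0,106),rk(-226,0,84),rk(-191+7,-43,76),rk(-191+7,43,76)]))
im=get_image("top");crop(im,(110,100,260,230),5,"t8.png",np.array([rk(-191,0,106),rk(-191+7,-43,76),rk(-191+7,43,76)]))
rel(rk(-226,0,150),-97.3,190.1);rel(rk(-226,0,85),-97.3,190.1)
E
```

```text
clock: 14.25
ee_pos: [461.5, 76.7, 487.9]
ee_rot: [-0.598, 0.357, -0.368, 0.616]
contact_force: [-0.7, 1.2, 0.4]
width: 0.004
clock 14.35 grasp [470.4  80.2 298. ] a [ 0.029  0.014 -0.999] jaw az -61.8 q [0.023 0.18  1.804 0.015 1.129 1.094] w 0.0 F [-0.3 -0.2 -0.1]
shift cm [-18.08  14.95   5.31] roll 35.49999999998775
clock 14.35 grasp [470.4  80.2 298. ] a [ 0.029  0.014 -0.999] jaw az -61.8 q [0.023 0.18  1.804 0.015 1.129 1.094] w 0.0 F [-0.3 -0.2 -0.1]
shift cm [-18.09  21.45   5.11] roll 35.49999999998775
```

View pics/s8.png

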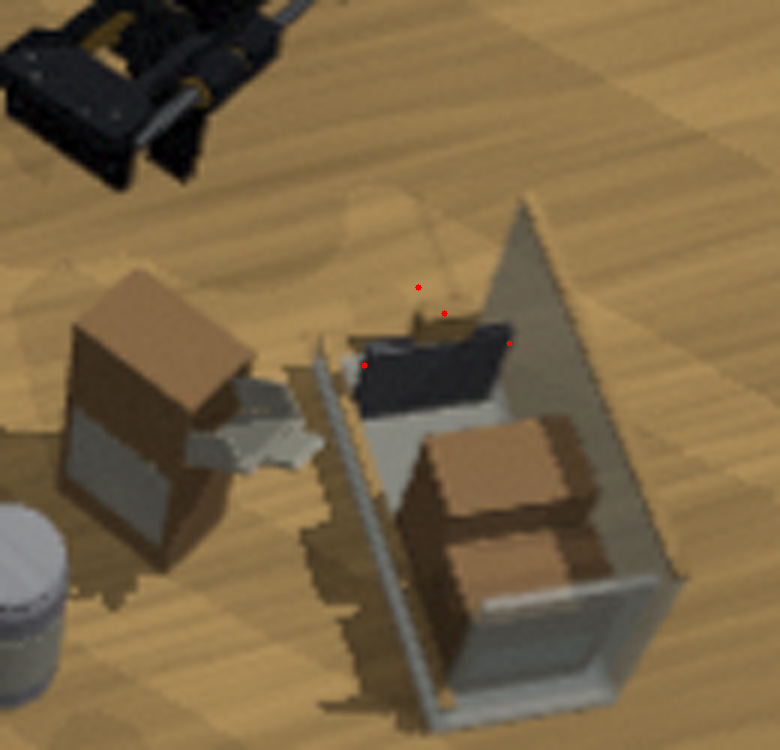

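View pics/t8.png

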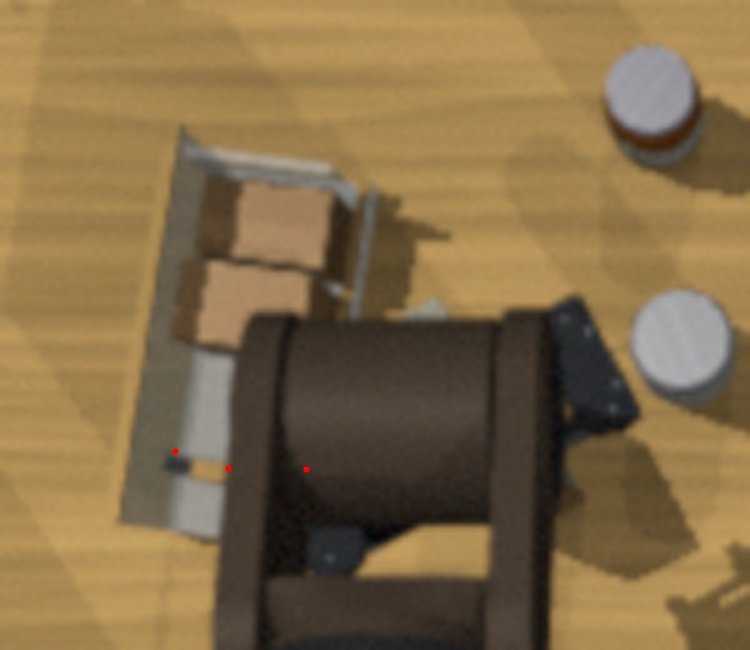

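```bash
python3 -m crank '1 -3 0 1 5; 1 -7 0 2 13; 1 -11 2 3.5 21; 1 -15 6 4.5 29; 1 -18 10 5.2 35.5; 1 -18.1 15 5.2 35.5; 1 -18.1 18 5.1 35.5; 1 -18.1 20.5 5.1 35.5; 1 -18.1 21.4 5.1 35.5; 1 -18.1 21.4 5.1 35.5'; python3 - <<'E'
from h import *
rel(rk(-198-10,0,85),-97.3,190.1)
for x in(-118-10-20,-118-10-10,-118-10,-118-10+5): print(x);rel(rk(x,0,85),-97.3,190.1,False)
im=get_image("scene"); crop(im,(280,120,410,245),6,"s9.png")
E
```

```text
clock: 15.35
ee_pos: [431.1, 264.8, 273.5]
ee_rot: [0.458, -0.528, 0.533, -0.477]
contact_force: [-0.5, 1.0, 0.6]
width: 0.001
clock 15.35 grasp [435.8 267.3  83.5] a [ 0.025  0.013 -1.   ] jaw az -97.2 q [0.42  0.509 1.986 0.003 0.619 2.114] w 0.001 F [-0.5  1.   0.6]
shift cm [ 0.06 -0.11  1.81] roll -1.0231815394945443e-11
-148
shift cm [0.07 0.03 7.81] roll -1.0231815394945443e-11
-138
shift cm [0.07 0.05 8.81] roll -1.0231815394945443e-11
-128
shift cm [0.07 0.07 9.81] roll -1.0231815394945443e-11
-123
shift cm [ 0.08  0.08 10.31] roll -1.0231815394945443e-11
```

View pics/s9.png

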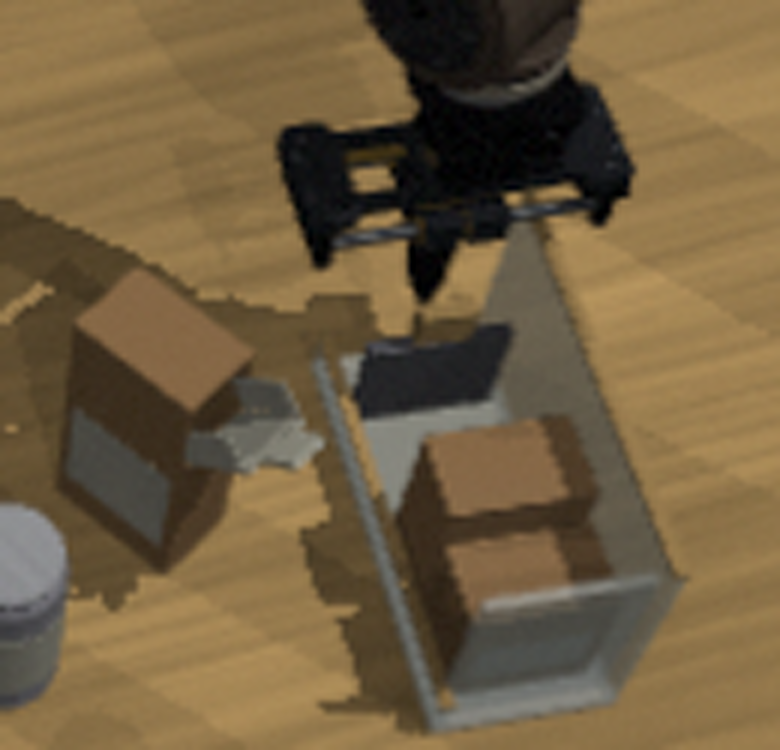

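```bash
python3 -m crank '1 0 -0.1 0.7 0; 1 0 -0.1 1.4 0; 1 0 -0.1 2.1 0; 1 0 -0.1 2.8 0; 1 0 -0.1 3.5 0; 1 0 -0.1 4.2 0; 1 0 -0.1 4.9 0; 1 0 -0.1 5.6 0; 1 0 0 6.2 0; 1 0 0 6.8 0; 1 0 0 7.3 0; 1 0 0 7.8 0'; python3 - <<'E'
from h import *
rel(rk(-128,0,85),-97.3,190.1)
im=get_image("scene"); crop(im,(280,120,410,245),6,"s10.png")
E
```

```text
clock: 16.6
ee_pos: [508.2, 254.5, 276.0]
ee_rot: [0.458, -0.528, 0.533, -0.478]
contact_force: [-1.7, 0.4, -1.3]
width: 0.006
clock 16.6 grasp [513.1 257.1  85.9] a [ 0.026  0.014 -1.   ] jaw az -97.2 q [0.348 0.571 1.831 0.006 0.71  2.039] w 0.006 F [-1.7  0.4 -1.3]
shift cm [0.04 0.14 2.01] roll -1.0231815394945443e-11
```

View pics/s10.png

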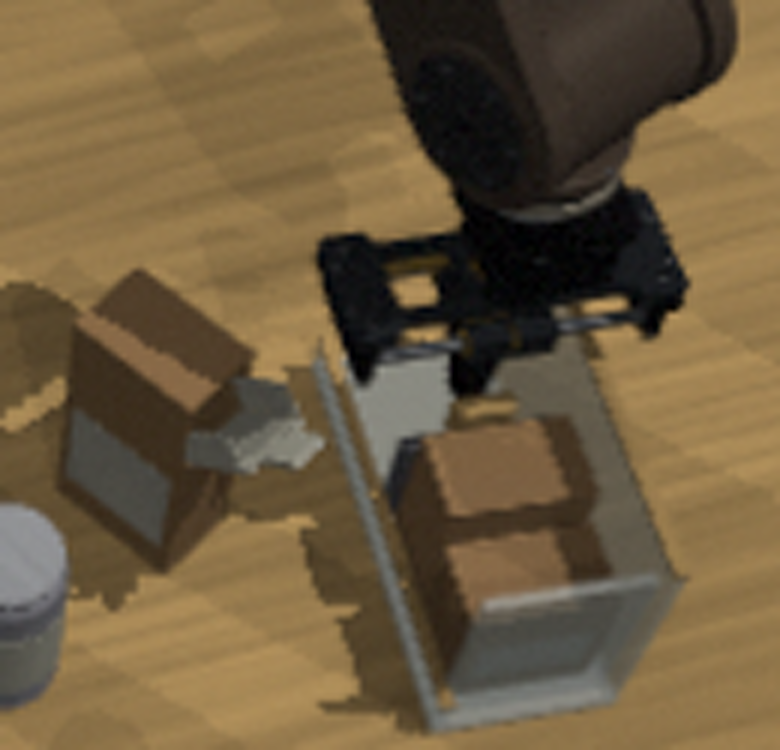

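```bash
python3 -m crank '1 0 0 0.4 0; 1 0 0 0.7 0; 1 0 0 1.0 0; 1 0 0 1.0 0'; python3 -m crank '1 0 0 0.2 0; 1 0 0 0.4 0; 1 0 0 0.4 0'
```

```text
clock: 17.05
ee_pos: [518.1, 253.3, 276.4]
ee_rot: [0.457, -0.528, 0.533, -0.478]
contact_force: [-0.3, 0.3, -0.2]
width: 0.005
clock: 17.35
ee_pos: [521.9, 252.8, 276.4]
ee_rot: [0.457, -0.528, 0.533, -0.478]
contact_force: [-1.7, 0.4, -0.9]
width: 0.005
```

```bash
python3 -m crank '1 0 0 0.2 0; 1 0 0 0.3 0; 1 0 0 0.3 0';  python3 - <<'E'
from h import *
rel(rk(-128,0,85),-97.3,190.1)
E
```

```text
clock: 17.65
ee_pos: [524.6, 252.5, 276.4]
ee_rot: [0.458, -0.528, 0.533, -0.477]
contact_force: [-5.2, 0.8, -2.2]
width: 0.007
clock 17.65 grasp [529.5 255.1  86.4] a [ 0.025  0.014 -1.   ] jaw az -97.2 q [0.334 0.585 1.796 0.007 0.731 2.026] w 0.007 F [-5.2  0.8 -2.2]
shift cm [0.04 0.15 0.36] roll -1.0231815394945443e-11
```

```bash
python3 -m crank '1 0 0 0.1 0; 1 0 0 0.2 0; 1 0 0 0.2 0'
```

```text
clock: 17.95
ee_pos: [525.5, 252.5, 276.5]
ee_rot: [0.459, -0.529, 0.532, -0.476]
contact_force: [-14.1, 2.5, 3.4]
width: 0.004
```

```bash
python3 -m crank '1 0 0 0.1 0; 1 0 0 0.1 0'
```

```text
clock: 18.15
ee_pos: [525.9, 252.5, 276.5]
ee_rot: [0.459, -0.529, 0.532, -0.476]
contact_force: [-18.7, 4.9, 6.7]
width: 0.008
```

```bash
python3 -m crank '1 0 0 -0.3 0; 1 0 0 -1.5 0; 1 0 -3 -3 0; 1 0 -8 -3 0; 1 0 -13 -3 0; 1 0 -18 -3 0; 1 0 -18 -3 0'; python3 - <<'E'
from h import *
im=get_image("scene"); crop(im,(280,120,410,245),6,"s11.png")
im=get_image("top");crop(im,(110,100,260,230),5,"t11.png")
w=cloud(im)
rel((700,370,300),None)
E
```

```text
clock: 18.85
ee_pos: [492.8, 253.4, 462.6]
ee_rot: [0.453, -0.526, 0.534, -0.482]
contact_force: [0.9, 0.3, 0.2]
width: 0.004
clock 18.95 grasp [497.7 255.8 285.8] a [ 0.03   0.015 -0.999] jaw az -97.2 q [0.355 0.335 1.671 0.004 1.103 2.05 ] w 0.002 F [ 0.7  0.1 -0.3]
shift cm [-13.89  -0.65  18.66] roll 0
```

View pics/s11.png

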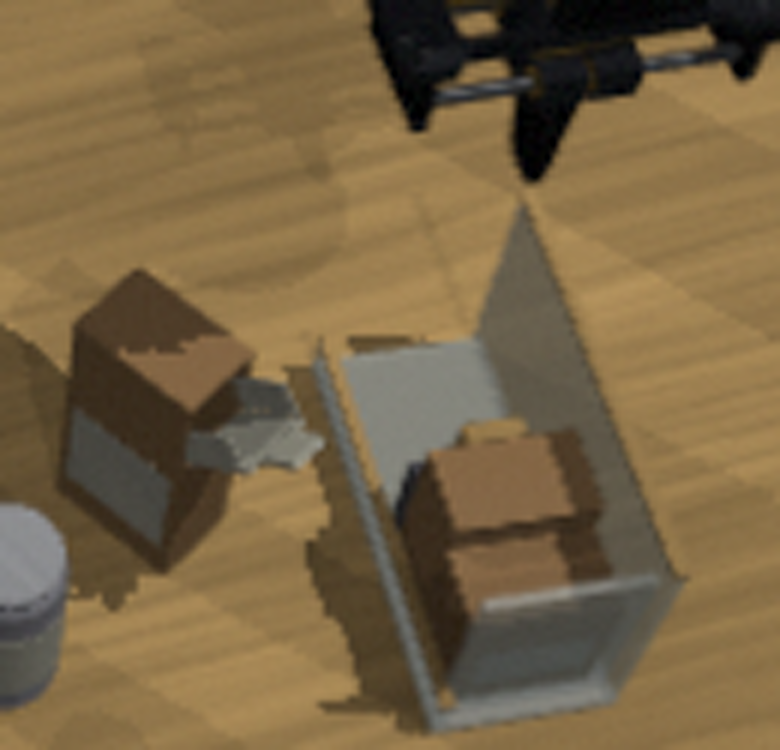

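View pics/t11.png

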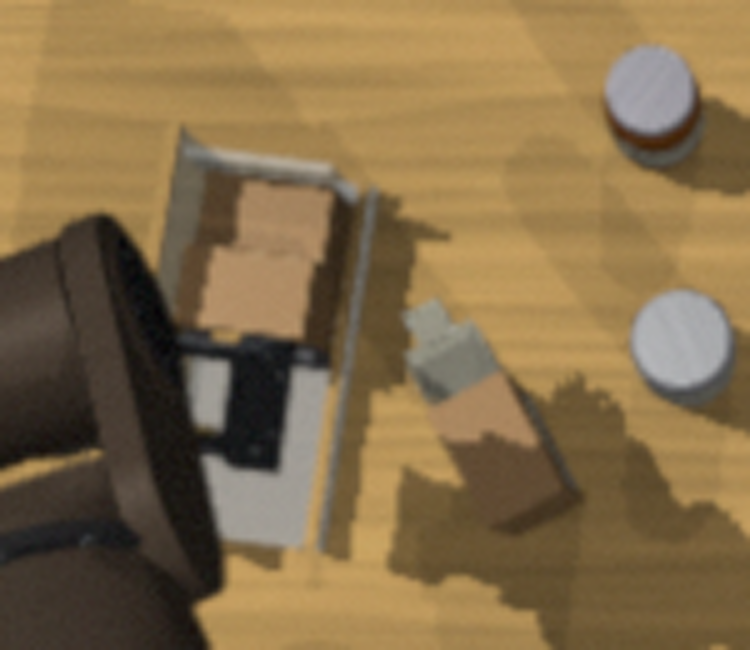

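```bash
python3 - <<'E'
from h import *
rel((735,471,480),-61.7,0.)
E
```

```text
clock 18.95 grasp [492.7 253.3 456.7] a [ 0.03   0.015 -0.999] jaw az -97.2 q [0.355 0.335 1.671 0.004 1.103 2.05 ] w 0.002 F [ 0.7  0.1 -0.3]
shift cm [-24.67  -1.29  21.36] roll -35.40000000000822
```

```bash
python3 -m crank '0 -4 -0.5 3 -8; 0 -8 -1 6 -16; 0 -12 -1.3 10 -24; 0 -16 -1.3 14 -32; 0 -20 -1.3 18 -35.4; 0 -24.7 -1.3 21.4 -35.4; 0 -24.7 -1.3 21.4 -35.4; 0 -24.7 -1.3 21.4 -35.4'; cat >> h.py <<'E'
def tilt():
    o,p,M=st(); a=M[:,1]; print("clk",round(o["clock"],2),"p",p.round(0),"phi",np.degrees(np.arccos(-a[2])).round(2),"az",np.degrees(np.arctan2(a[1],a[0])).round(1),"jaw",np.degrees(np.arctan2(M[1,0],M[0,0])).round(1),"xz",M[2,0].round(3),"q",o["joint_pos"].round(3))
E
python3 -c "
from h import *
tilt()"
```

```text
clock: 19.75
ee_pos: [738.5, 474.0, 471.1]
ee_rot: [-0.6, 0.358, -0.367, 0.614]
contact_force: [0.0, -0.3, -1.5]
width: 0.62
clk 19.75 p [738. 474. 471.] phi 1.39 az 27.6 jaw -61.8 xz 0.0 q [ 0.496  0.901  0.586 -0.     1.631  1.573]
```

```bash
T='python3 -c "from h import *;tilt()"'; python3 -m crank '0 0 0 5 0; 0 0 0 10 0; 0 0 0 15 0' >/dev/null; eval $T; python3 -m crank '0 0 -1.8 4.6 0' >/dev/null; eval $T; python3 -m crank '0 0 -1.8 4.6 0'>/dev/null; eval $T; python3 -m crank '0 0 -1.8 4.6 0; 0 0 -3.6 9.2 0'>/dev/null; eval $T
```

```text
clk 20.05 p [796. 500. 467.] phi 2.97 az 29.4 jaw -61.8 xz -0.001 q [4.910e-01 1.147e+00 4.700e-02 1.000e-03 1.895e+00 1.570e+00]
clk 20.15 p [800. 499. 460.] phi 3.54 az 31.0 jaw -61.8 xz -0.003 q [0.487 1.151 0.059 0.004 1.871 1.567]
clk 20.25 p [800. 495. 477.] phi 6.33 az 30.7 jaw -61.8 xz -0.005 q [0.484 1.135 0.051 0.006 1.845 1.565]
clk 20.45 p [799. 490. 495.] phi 8.53 az 30.7 jaw -61.8 xz -0.007 q [0.479 1.118 0.047 0.009 1.827 1.561]
```

```bash
T='python3 -c "from h import *;tilt()"'; python3 -m crank '0 0 -1 4.9 0' >/dev/null; eval $T; python3 -m crank '0 0 -0.8 4.9 0'>/dev/null; eval $T; python3 -m crank '0 0 -0.5 5 0'>/dev/null; eval $T;  python3 -m crank '0 0 0 20 0'>/dev/null; eval $T
```

```text
clk 20.55 p [802. 490. 494.] phi 10.09 az 30.9 jaw -61.7 xz -0.008 q [0.477 1.12  0.048 0.011 1.799 1.559]
clk 20.65 p [807. 489. 491.] phi 11.7 az 31.0 jaw -61.7 xz -0.01 q [0.474 1.123 0.048 0.014 1.767 1.556]
clk 20.75 p [811. 489. 488.] phi 13.36 az 31.0 jaw -61.7 xz -0.011 q [0.471 1.126 0.048 0.016 1.735 1.554]
clk 20.85 p [816. 489. 483.] phi 15.07 az 31.0 jaw -61.7 xz -0.013 q [0.469 1.132 0.048 0.019 1.699 1.552]
```

```bash
T='python3 -c "from h import *;tilt()"'; python3 -m crank '0 0 -0.8 5 0' >/dev/null; python3 -m crank '0 0 -0.8 5 0'>/dev/null; eval $T; python3 -m crank '0 0 -0.6 5 0'>/dev/null;  python3 -m crank '0 0 -0.5 5 0'>/dev/null; python3 -m crank '0 0 -0.3 5 0'>/dev/null; eval $T; python3 -m crank '0 0 -0.2 5 0'>/dev/null; python3 -m crank '0 0 0 5 0'>/dev/null; eval $T
```

```text
clk 21.05 p [820. 486. 490.] phi 18.32 az 31.0 jaw -61.7 xz -0.015 q [0.464 1.127 0.048 0.024 1.647 1.548]
clk 21.35 p [826. 483. 501.] phi 23.47 az 30.8 jaw -61.6 xz -0.018 q [0.457 1.118 0.048 0.032 1.567 1.543]
clk 21.55 p [831. 482. 506.] phi 26.83 az 30.8 jaw -61.5 xz -0.02 q [0.453 1.114 0.048 0.038 1.512 1.539]
```

```bash
T='python3 -c "from h import *;tilt()"'; python3 -m crank '0 0 0.3 5 0' >/dev/null; python3 -m crank '0 0 0.5 5 0'>/dev/null; python3 -m crank '0 0 0.6 5 0'>/dev/null;  python3 -m crank '0 0 0.8 5 0'>/dev/null; eval $T; python3 -m crank '0 0 1 4.9 0'>/dev/null; python3 -m crank '0 0 1.2 4.9 0'>/dev/null; python3 -m crank '0 0 1.3 4.9 0'>/dev/null; python3 -m crank '0 0 1.4 4.8 0'>/dev/null; eval $T
```

```text
clk 21.95 p [842. 481. 508.] phi 33.59 az 30.6 jaw -61.4 xz -0.023 q [0.447 1.117 0.048 0.049 1.392 1.532]
clk 22.35 p [854. 482. 506.] phi 40.22 az 30.4 jaw -61.3 xz -0.026 q [0.442 1.125 0.048 0.06  1.268 1.525]
```

```bash
T='python3 -c "from h import *;tilt()"'; python3 -m crank '0 0 1.6 4.8 0' >/dev/null; python3 -m crank '0 0 1.7 4.7 0'>/dev/null; python3 -m crank '0 0 1.9 4.6 0'>/dev/null;  python3 -m crank '0 0 2 4.6 0'>/dev/null; eval $T; python3 -m crank '0 0 2.1 4.5 0'>/dev/null; python3 -m crank '0 0 2.3 4.4 0'>/dev/null; python3 -m crank '0 0 2.4 4.4 0'>/dev/null; python3 -m crank '0 0 2.5 4.3 0'>/dev/null; eval $T
```

```text
clk 22.75 p [865. 484. 502.] phi 46.65 az 30.2 jaw -61.2 xz -0.027 q [0.439 1.136 0.049 0.071 1.146 1.518]
clk 23.15 p [875. 487. 498.] phi 52.8 az 30.1 jaw -61.2 xz -0.028 q [0.436 1.149 0.048 0.083 1.027 1.51 ]
```

```bash
T='python3 -c "from h import *;tilt()"'; python3 -m crank '0 0 2.6 4.2 0' >/dev/null; eval $T; python3 -m crank '0 0 -3 -3 0; 0 0 -6 -6 0; 0 0 -6 -6 0' >/dev/null; eval $T; python3 - <<'E'
from h import *
D=[((1.196432,.4915535,1.5594164,1.0917119),(165.93,602.54,404.177),None),((.40898,1.14236632,.04737042,1.91794835),(830.8,432.1,471.6),None),((.402,.7785801,.83427033,1.49131894),(732.4616,383.14999,472.4),None),((.355,.335,1.671,1.103),(492.7,253.3,456.7),None),((.094,.452,1.806,.856),(540,117.8,348.8),None)]
o,p,M=st(); q=o["joint_pos"]; D.append(((q[0],q[1],q[2],q[4]),p,None)); D.append(((.436,1.149,.048,1.027),(875,487,498),None))
A=[];b=[]
for (q1,q2,q3,q5),p,_ in D:
    s=q2+q3;t=s+q5; r=p[0]*np.cos(q1)+p[1]*np.sin(q1); lat=-p[0]*np.sin(q1)+p[1]*np.cos(q1); print("lat",lat)
    A+= [[1,np.sin(q2),np.sin(s),np.cos(s),0,np.sin(t)],[0,np.cos(q2),np.cos(s),-np.sin(s),1,np.cos(t)]]; b+=[r,p[2]]
A=np.array(A);b=np.array(b)
x,res,rkk,sv=np.linalg.lstsq(A,b,rcond=None); print(x.round(1),(A@x-b).round(1))
E
```

```text
clk 23.25 p [877. 487. 497.] phi 54.27 az 30.0 jaw -61.2 xz -0.029 q [0.436 1.152 0.048 0.086 0.998 1.508]
clk 23.55 p [821. 456. 486.] phi 54.2 az 30.1 jaw -61.1 xz -0.029 q [0.43  0.896 0.641 0.126 0.664 1.451]
lat 65.8996715187877
lat 66.07611053886569
lat 66.02269943565204
lat 66.24808266627028
lat 66.5946622460281
lat 72.22453189394525
lat 71.91283496213714
[4.000e-01 5.860e+02 4.110e+02 4.360e+01 1.982e+02 8.210e+01] [-0.1 -0.  -0.1  0.3 -0.1  0.1  0.1  0.   0.1  0.   0.2 -0.1  0.1 -0.3]
```

```bash
python3 - <<'E'
s=open('kin.py').read()
s=s.replace("L1,A2,B2,H,D6=586.,410.,42.,199.,85.","L1,A2,B2,H,D6,LAT=586.,411.,43.6,198.2,82.1,66.")
s=s.replace("q1=np.arctan2(W[1],W[0]); r=np.hypot(W[0],W[1]);","rr=np.hypot(W[0],W[1]); q1=np.arctan2(W[1],W[0])-np.arcsin(LAT/rr); r=np.sqrt(rr*rr-LAT**2);")
open('kin.py','w').write(s)
E
python3 - <<'E'
from h import *; from kin import *
np.set_printoptions(precision=3,suppress=True)
o,p,M=st(); a=M[:,1]; print(o["joint_pos"],ik(p+171*a,a,M[:,0]))
t=np.arctan2(M[2,0],M[2,2]); 
for sg in(1,-1):
    x=M@R.from_rotvec([0,sg*t,0]).as_matrix()[:,0]; print("roll",np.degrees(sg*t),x)
G=cp(-13,0,118); print("G",G, "center",cp(0,0,0))
m=np.array([a[1],-a[0],0]);m/=np.hypot(*m[:2])
for k in np.linspace(0,1,9):
    Q=(p+171*a)*(1-k)+(G-150*a)*k; print(k,ik(Q,a,m))
for k in(100,50,0): print(k,ik(G-k*a,a,m))
rel(G-150*a,None,171.)
E
```

```text
[0.43  0.896 0.641 0.126 0.664 1.451] [0.43  0.897 0.64  0.126 0.664 1.451]
roll -2.057684531663309 [ 0.502 -0.865 -0.   ]
roll 2.057684531663309 [ 0.464 -0.884 -0.058]
G [468.276  79.507 118.   ] center [479.722  85.67    0.   ]
0.0 [0.43  0.897 0.64  0.126 0.664 1.415]
0.125 [0.395 0.714 1.07  0.258 0.428 1.258]
0.25 [0.35  0.58  1.389 0.554 0.273 0.93 ]
0.375 [0.291 0.469 1.66  1.176 0.206 0.264]
0.5 [ 0.211  0.375  1.901  1.784  0.26  -0.409]
0.625 [ 0.098  0.297  2.122  2.03   0.385 -0.752]
0.75 [-0.072  0.24   2.327  2.062  0.545 -0.938]
0.875 [-0.34   0.216  2.514  1.953  0.729 -1.096]
1.0 [-0.758  0.258  2.673  1.701  0.902 -1.312]
100 [-0.575  0.401  2.656  1.983  0.91  -1.475]
50 [-0.427  0.52   2.614  2.184  0.942 -1.563]
0 [-0.309  0.619  2.552  2.322  0.966 -1.597]
clock 23.55 grasp [940.9 526.1 386. ] a [ 0.701  0.407 -0.585] jaw az -61.1 q [0.43  0.896 0.641 0.126 0.664 1.451] w 1.0 F [1.2 1.1 2.2]
shift cm [ 16.99 -50.66 -58.18] roll 0
```

```bash
python3 - <<'E'
from h import *; from kin import *
np.set_printoptions(precision=3,suppress=True)
o,p,M=st(); a=M[:,1]
G=cp(-13,0,118); m=np.array([a[1],-a[0],0]);m/=np.hypot(*m[:2])
for h in(150,100,50,0): print(h,ik(G+[0,0,h],a,m), "W",(G+[0,0,h]-253*a).round())
Hh=G+[0,0,140]
for k in np.linspace(0,1,7):
    Q=(p+171*a)*(1-k)+Hh*k; print(k,ik(Q,a,m))
rel(Hh,None,171.)
rel((p+171*a)*.5+Hh*.5,None,171.)
E
```

```text
150 [-0.309  0.145  2.387  1.754  0.658 -0.804] W [291. -24. 416.]
100 [-0.309  0.282  2.456  1.994  0.72  -1.114] W [291. -24. 366.]
50 [-0.309  0.442  2.513  2.187  0.828 -1.382] W [291. -24. 316.]
0 [-0.309  0.619  2.552  2.322  0.966 -1.597] W [291. -24. 266.]
0.0 [0.43  0.897 0.64  0.126 0.664 1.415]
0.16666666666666666 [0.385 0.694 1.106 0.286 0.416 1.225]
0.3333333333333333 [0.326 0.546 1.445 0.657 0.268 0.813]
0.5 [0.245 0.423 1.73  1.312 0.235 0.099]
0.6666666666666666 [ 0.13   0.318  1.982  1.766  0.324 -0.445]
0.8333333333333333 [-0.041  0.231  2.206  1.886  0.476 -0.708]
1.0 [-0.309  0.17   2.402  1.805  0.666 -0.868]
clock 23.55 grasp [940.9 526.1 386. ] a [ 0.701  0.407 -0.585] jaw az -61.1 q [0.43  0.896 0.641 0.126 0.664 1.451] w 1.0 F [1.2 1.1 2.2]
shift cm [ 16.59 -43.85 -46.84] roll 0
clock 23.55 grasp [940.9 526.1 386. ] a [ 0.701  0.407 -0.585] jaw az -61.1 q [0.43  0.896 0.641 0.126 0.664 1.451] w 1.0 F [1.2 1.1 2.2]
shift cm [  8.29 -21.92 -23.42] roll 0
```

```bash
python3 -m crank '0 1.2 -3 -3.3 -1; 0 2.4 -6.2 -6.7 -2; 0 3.6 -9.4 -10 -2; 0 4.7 -12.5 -13.4 -2; 0 5.9 -15.6 -16.7 -2; 0 7.1 -18.8 -20 -2; 0 8.3 -21.9 -23.4 -2; 0 8.3 -21.9 -23.4 -2; 0 8.3 -21.9 -23.4 -2'; python3 - <<'E'
from h import *
tilt(); rel(cp(-13,0,118+140),None,171.)
E
```

```text
clock: 24.45
ee_pos: [583.8, 231.8, 423.5]
ee_rot: [-0.267, 0.154, -0.476, 0.824]
contact_force: [0.5, 1.3, -0.0]
width: 0.999
clk 24.45 p [584. 232. 424.] phi 54.13 az 30.0 jaw -60.0 xz -0.0 q [0.243 0.419 1.732 1.296 0.235 0.116]
clock 24.45 grasp [703.8 301.1 323.3] a [ 0.702  0.405 -0.586] jaw az -60.0 q [0.243 0.419 1.732 1.296 0.235 0.116] w 0.999 F [ 0.5  1.3 -0. ]
shift cm [  7.42 -21.68 -23.74] roll 0
```

```bash
python3 -m crank '0 1.1 -3 -3.3 0; 0 2.2 -6.2 -6.7 0; 0 3.3 -9.4 -10 0; 0 4.3 -12.5 -13.4 0; 0 5.4 -15.6 -16.7 0; 0 6.4 -18.8 -20.5 0; 0 7.4 -21.7 -23.7 0; 0 7.4 -21.7 -23.7 0; 0 7.4 -21.7 -23.7 0'; python3 - <<'E'
from h import *
tilt(); rel(cp(-13,0,118+60),None,171.);rel(cp(-13,0,118),None,171.)
im=get_image("scene"); crop(im,(230,60,370,220),4,"s12.png")
im=get_image("top"); crop(im,(110,100,310,260),4,"t12.png")
E
```

```text
clock: 25.35
ee_pos: [351.1, 10.8, 358.7]
ee_rot: [-0.266, 0.154, -0.476, 0.824]
contact_force: [0.3, 0.6, 0.6]
width: 0.999
clk 25.35 p [351.  11. 359.] phi 54.15 az 30.0 jaw -60.0 xz -0.001 q [-0.302  0.171  2.396  1.807  0.659 -0.859]
clock 25.35 grasp [471.1  80.  258.6] a [ 0.702  0.405 -0.586] jaw az -60.0 q [-0.302  0.171  2.396  1.807  0.659 -0.859] w 0.999 F [0.3 0.6 0.6]
shift cm [-0.1   4.5  -6.69] roll 0
clock 25.35 grasp [471.1  80.  258.6] a [ 0.702  0.405 -0.586] jaw az -60.0 q [-0.302  0.171  2.396  1.807  0.659 -0.859] w 0.999 F [0.3 0.6 0.6]
shift cm [ -0.09   8.01 -11.55] roll 0
```

View pics/s12.png

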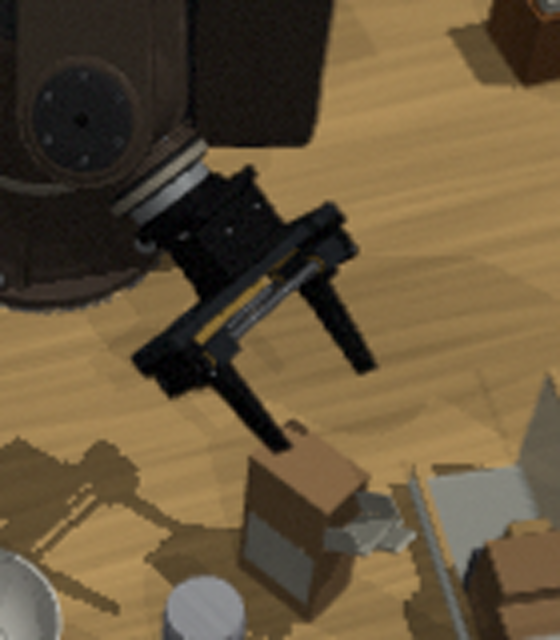

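View pics/t12.png

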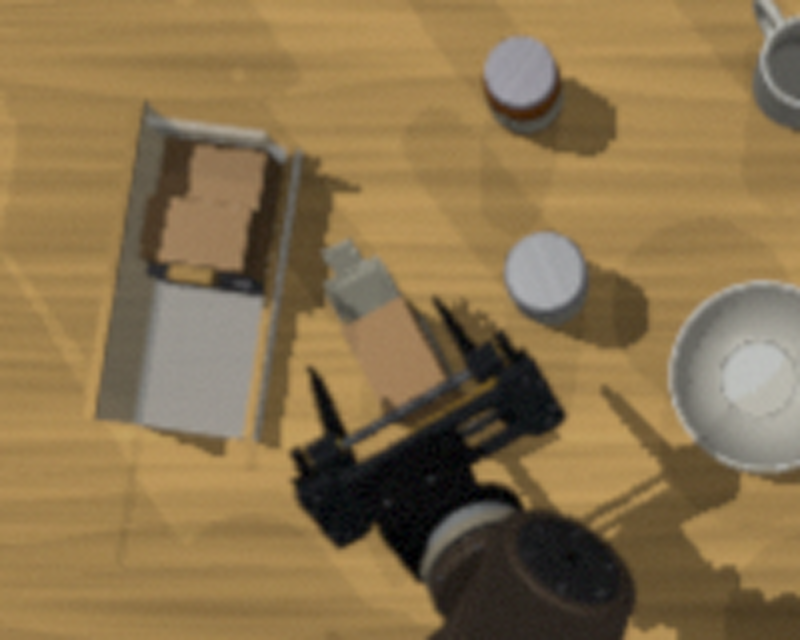

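```bash
python3 - <<'E'
from h import *
im=get_image("top"); w=cloud(im)
m=(w[...,2]>163)&(w[...,2]<176)&(abs(w[...,0]-490)<60)&(abs(w[...,1]-90)<60)&(im["frame"][...,0]>130)
p=w[m]; s=p@E_;y=p@F_; print(len(p),"s",np.percentile(s,[1,50,99])-463,"y",np.percentile(y,[1,50,99])+152, np.median(p[:,2]))
E
```

```text
391 s [-29.90912783   5.36248932  39.98024925] y [-23.45267312   1.16059373  26.83142409] 169.14813013834856
```

```bash
python3 -m crank '0 0 2 -2.9 0; 0 -0.1 4 -5.8 0; 0 -0.1 6 -8.6 0; 0 -0.1 7 -10.1 0; 0 -0.1 7.6 -11 0; 0 -0.1 7.8 -11.3 0; 0 -0.1 7.8 -11.3 0'; python3 - <<'E'
from h import *
tilt(); rel(cp(-13,1,118),None,171.)
im=get_image("scene"); crop(im,(230,80,370,220),5,"s13.png")
E
```

```text
clock: 26.2
ee_pos: [347.9, 11.8, 220.7]
ee_rot: [-0.267, 0.154, -0.474, 0.825]
contact_force: [-0.0, -0.1, 0.7]
width: 1.0
clk 26.2 p [348.  12. 221.] phi 54.12 az 30.3 jaw -59.8 xz -0.002 q [-0.302  0.607  2.553  2.32   0.957 -1.585]
clock 26.2 grasp [467.5  81.7 120.4] a [ 0.7    0.409 -0.586] jaw az -59.8 q [-0.302  0.607  2.553  2.32   0.957 -1.585] w 1.0 F [-0.  -0.1  0.7]
shift cm [ 0.13  0.11 -0.22] roll 0
```

View pics/s13.png

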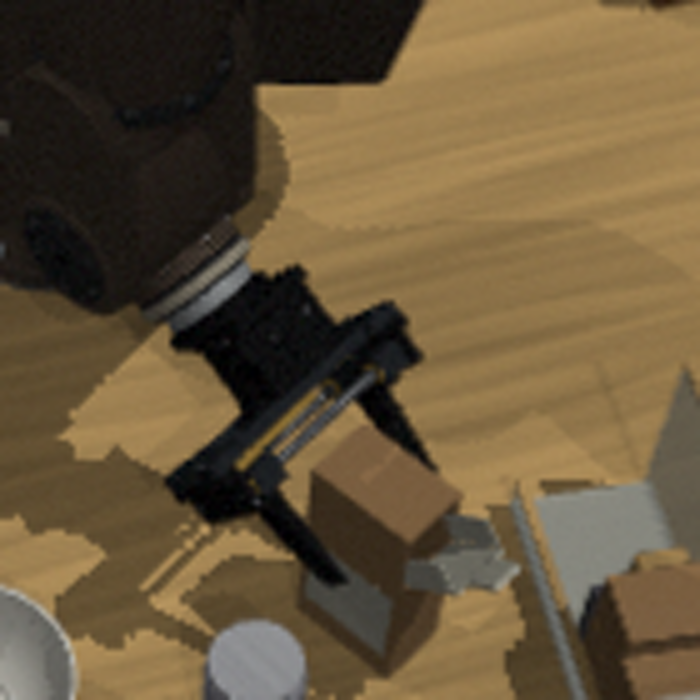

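Straddled cleanly, with no contact. Close, shifting slightly towards the centre first.

```bash
python3 -m crank '0.2 0.1 0 0 0; 0.4 0.1 0 0 0; 0.42 0.1 0 0 0; 1 0.1 0 0 0; 1 0.1 0 0 0; 1 0.1 0 0 0; 1 0.1 0 0 0; 1 0.1 0 0 0;1 0.1 0 0 0; 1 0.1 0 0 0'; python3 - <<'E'
from h import *
tilt(); rel(cp(-13,1,118),None,171.)
E
```

```text
clock: 27.25
ee_pos: [347.9, 10.3, 221.1]
ee_rot: [-0.266, 0.154, -0.475, 0.825]
contact_force: [-0.9, -1.4, 2.6]
width: 0.546
clk 27.25 p [348.  10. 221.] phi 54.17 az 30.2 jaw -59.9 xz -0.001 q [-0.307  0.605  2.553  2.317  0.957 -1.585]
clock 27.25 grasp [467.8  79.9 121. ] a [ 0.701  0.407 -0.585] jaw az -59.9 q [-0.307  0.605  2.553  2.317  0.957 -1.585] w 0.546 F [-0.9 -1.4  2.6]
shift cm [-0.04  0.2  -0.23] roll 0
```

```bash
python3 - <<'E'
from h import *; from kin import *
np.set_printoptions(precision=2,suppress=True)
from scipy.optimize import least_squares
im=get_image("top"); w=cloud(im)
m=(w[...,2]>48)&(w[...,2]<66)&(np.hypot(w[...,0]-478,w[...,1]+200)<95)
p=w[m]; f=least_squares(lambda c:np.hypot(p[:,0]-c[0],p[:,1]-c[1])-c[2],[478,-200,75],loss="soft_l1"); print("bowl",f.x,len(p))
o,P,M=st(); a=M[:,1]; x0=M[:,0]; G0=P+171*a
u=np.array([0,0,1.]); hh=np.array([a[0],a[1],0]);hh/=np.linalg.norm(hh); yy=np.cross(u,hh)
q=.83
def loc(s,y,h): return (s+12.7)*hh+y*yy+(h-121)*u
pts=[loc(s,y,h) for s in(-42,42) for y in(-26,26) for h in(0,168)]+[loc(40.5+72*np.sin(q),y,118+72*np.cos(q)) for y in(-12,12)]
ex=loc(40.5+48*np.sin(q),0,118+48*np.cos(q))
for psi in range(0,181,15):
    Rm=R.from_rotvec(a*np.radians(psi)).as_matrix()
    z=np.array([(Rm@k)[2] for k in pts]); tu=Rm@u; e=Rm@ex
    ts=Rm@hh
    print(psi,"tip",np.degrees(np.arccos(tu[2])).round(0),"minz",z.min().round(0),"exit hh,yy,z",(e@hh).round(0),(e@yy).round(0),e[2].round(0),"spoutdir z",ts[2].round(2))
B=np.r_[f.x[:2],0]; Gp=B+20*hh
print("hh",hh,"Gp",Gp)
for G in(G0+[0,0,80],G0+[0,0,165],.5*(G0+Gp)+[0,0,220],np.r_[Gp[:2],285],np.r_[Gp[:2],200]):
    print(G.round(0),ik(G,a,x0),ik(G,a,-x0)[5].round(2))
    rel(G,None,171.,False)
E
```

```text
bowl [ 474.88 -199.02   73.53] 351
0 tip 0.0 minz -121.0 exit hh,yy,z 89.0 -0.0 29.0 spoutdir z 0.0
15 tip 12.0 minz -125.0 exit hh,yy,z 87.0 -20.0 27.0 spoutdir z -0.02
30 tip 24.0 minz -124.0 exit hh,yy,z 83.0 -38.0 21.0 spoutdir z -0.06
45 tip 36.0 minz -120.0 exit hh,yy,z 76.0 -54.0 11.0 spoutdir z -0.14
60 tip 48.0 minz -112.0 exit hh,yy,z 66.0 -66.0 -1.0 spoutdir z -0.24
75 tip 59.0 minz -102.0 exit hh,yy,z 56.0 -73.0 -16.0 spoutdir z -0.35
90 tip 70.0 minz -89.0 exit hh,yy,z 44.0 -76.0 -32.0 spoutdir z -0.47
105 tip 80.0 minz -74.0 exit hh,yy,z 33.0 -73.0 -48.0 spoutdir z -0.6
120 tip 89.0 minz -83.0 exit hh,yy,z 22.0 -66.0 -63.0 spoutdir z -0.71
135 tip 97.0 minz -99.0 exit hh,yy,z 13.0 -54.0 -75.0 spoutdir z -0.81
150 tip 103.0 minz -109.0 exit hh,yy,z 6.0 -38.0 -85.0 spoutdir z -0.89
165 tip 107.0 minz -115.0 exit hh,yy,z 1.0 -20.0 -91.0 spoutdir z -0.93
180 tip 108.0 minz -115.0 exit hh,yy,z -0.0 -0.0 -93.0 spoutdir z -0.95
hh [0.86 0.5  0.  ] Gp [ 492.17 -188.98    0.  ]
[468.  80. 201.] [-0.31  0.33  2.48  2.07  0.75 -1.21] 1.93
shift cm [-0.01 -4.68  6.49] roll 0
[468.  80. 286.] [-0.31  0.1   2.36  1.66  0.65 -0.69] 2.45
shift cm [-0.01 -9.66 13.38] roll 0
[480. -55. 281.] [-0.67  0.19  2.27  1.38  0.88 -0.69] 2.45
shift cm [ 12.23 -13.96   9.61] roll 0
[ 492. -189.  285.] [-0.9   0.29  2.08  1.19  1.05 -0.65] 2.49
shift cm [ 24.47 -18.84   6.65] roll 0
[ 492. -189.  200.] [-0.9   0.45  2.16  1.33  0.97 -0.92] 2.22
shift cm [ 24.48 -13.86  -0.24] roll 0
```

```bash
python3 -m crank '1 0 -0.6 0.8 0; 1 0 -1.7 2.4 0; 1 0 -3.5 4.8 0; 1 0 -5.5 7.6 0; 1 0 -7.5 10.5 0; 1 0 -9.6 13.3 0; 1 0 -9.6 13.3 0'; python3 - <<'E'
from h import *
tilt()
im=get_image("scene"); crop(im,(200,40,370,220),4,"s14.png")
o,P,M=st(); yy=-M[:,0]
for g in ((462,-137,285),(462,-137,205)): rel(g,None,171.)
E
```

```text
clock: 28.0
ee_pos: [347.7, 10.4, 388.3]
ee_rot: [-0.266, 0.151, -0.476, 0.825]
contact_force: [0.5, 0.3, -1.7]
width: 0.545
clk 28.0 p [348.  10. 388.] phi 54.39 az 30.0 jaw -59.9 xz 0.003 q [-0.307  0.095  2.359  1.661  0.646 -0.684]
clock 28.05 grasp [467.7  79.9 286.6] a [ 0.703  0.406 -0.584] jaw az -59.9 q [-0.307  0.099  2.361  1.667  0.647 -0.693] w 0.546 F [ 0.5  0.  -2.8]
shift cm [18.47 -9.12 -6.82] roll 0
clock 28.05 grasp [467.7  79.9 286.6] a [ 0.703  0.406 -0.584] jaw az -59.9 q [-0.307  0.099  2.361  1.667  0.647 -0.693] w 0.546 F [ 0.5  0.  -2.8]
shift cm [ 18.45  -4.46 -13.32] roll 0
```

View pics/s14.png

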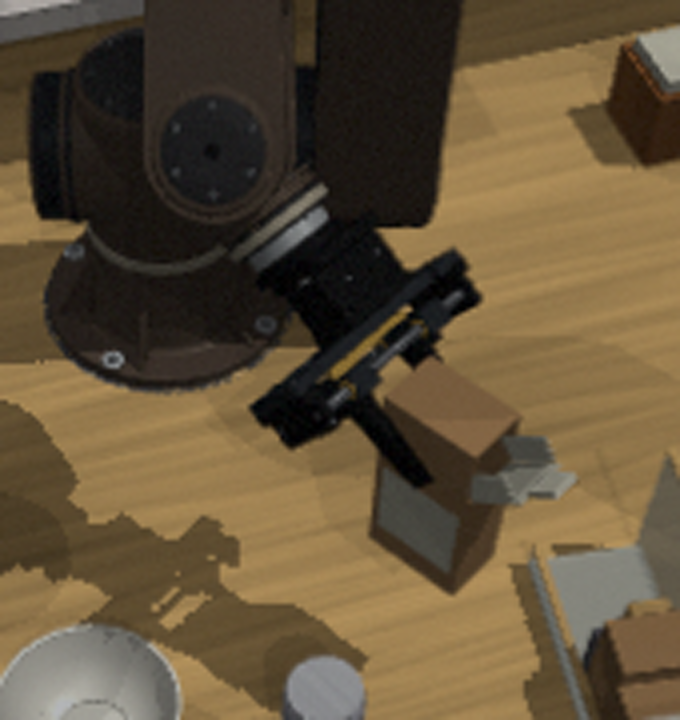

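```bash
python3 -m crank '1 2 -1 -0.7 0; 1 5 -2.5 -1.9 0; 1 8.5 -4.2 -3.1 0; 1 12 -6 -4.4 0; 1 15.5 -7.7 -5.7 0; 1 18 -8.9 -6.6 0; 1 18.5 -9.1 -6.8 0; 1 18.5 -7.5 -9 0; 1 18.5 -5.5 -11.8 0; 1 18.5 -4.6 -13.1 0; 1 18.5 -4.5 -13.3 0'; python3 - <<'E'
from h import *
tilt()
im=get_image("scene"); crop(im,(140,80,340,250),4,"s15.png")
im=get_image("top"); crop(im,(200,100,360,260),4,"t15.png")
rel((462,-137,205),None,171.)
E
```

```text
clock: 29.15
ee_pos: [341.7, -206.4, 301.0]
ee_rot: [-0.266, 0.156, -0.474, 0.825]
contact_force: [-0.3, 0.3, -2.5]
width: 0.547
clk 29.15 p [ 342. -206.  301.] phi 54.11 az 30.4 jaw -59.9 xz -0.006 q [-0.878  0.397  2.296  1.401  0.946 -1.007]
clock 29.25 grasp [ 461.7 -136.9  202.7] a [ 0.7    0.409 -0.586] jaw az -59.9 q [-0.879  0.393  2.294  1.399  0.947 -1.003] w 0.544 F [-0.   0.1 -2. ]
shift cm [ 0.02 -0.12  0.2 ] roll 0
```

View pics/s15.png

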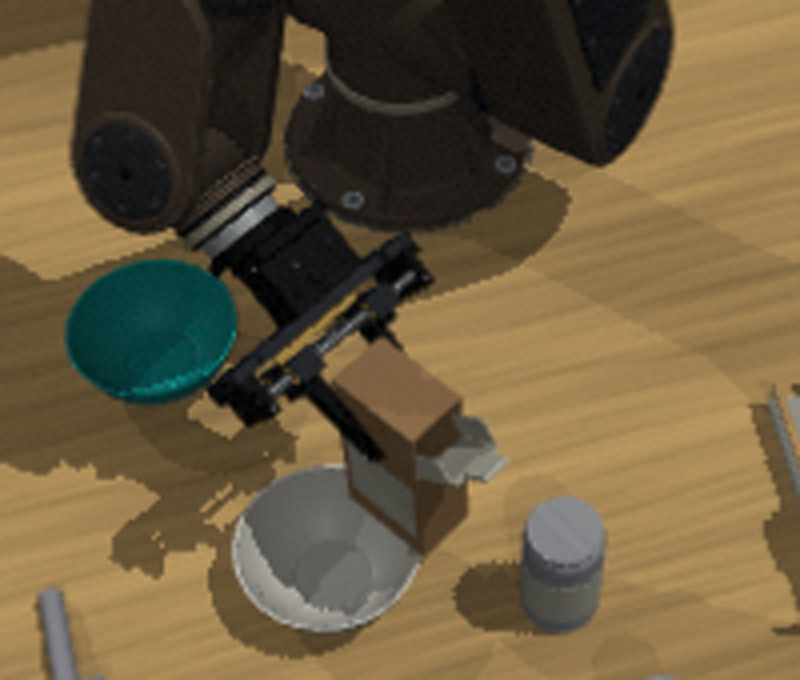

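View pics/t15.png

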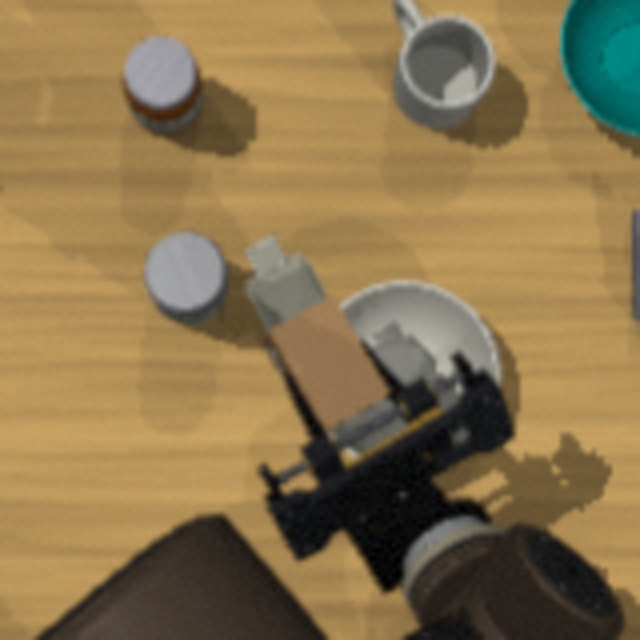

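```bash
python3 -m crank '1 0 0 0 4; 1 0 0 0 12; 1 0 0 0 20; 1 0 0 0 28; 1 0 0 0 36; 1 0 0 0 44; 1 0 0 0 52; 1 0 0 0 60; 1 0 0 0 68; 1 0 0 0 76; 1 0 0 0 84; 1 0 0 0 90'; python3 - <<'E'
from h import *
tilt(); o,P,M=st(); a=M[:,1]; hh=np.array([a[0],a[1],0]);hh/=np.linalg.norm(hh); yy=np.array([-hh[1],hh[0],0])
Gp=np.r_[np.array([474.9,-199])+20*hh[:2],196]
for off in(60,54,38,20,0): print(off); rel(Gp+off*yy,None,171.,False)
im=get_image("scene"); crop(im,(140,80,340,250),4,"s16.png")
E
```

```text
clock: 30.45
ee_pos: [342.0, -206.9, 304.4]
ee_rot: [0.149, 0.693, -0.524, 0.473]
contact_force: [0.4, 0.1, -2.2]
width: 0.542
clk 30.45 p [ 342. -207.  304.] phi 54.19 az 30.1 jaw -150.3 xz -0.811 q [-0.879  0.389  2.292  1.399  0.947  0.574]
60
shift cm [ 0.66  0.51 -0.01] roll 0
54
shift cm [0.66 0.51 0.59] roll 0
38
shift cm [0.65 0.51 2.19] roll 0
20
shift cm [0.64 0.51 3.99] roll 0
0
shift cm [0.64 0.51 5.99] roll 0
```

View pics/s16.png

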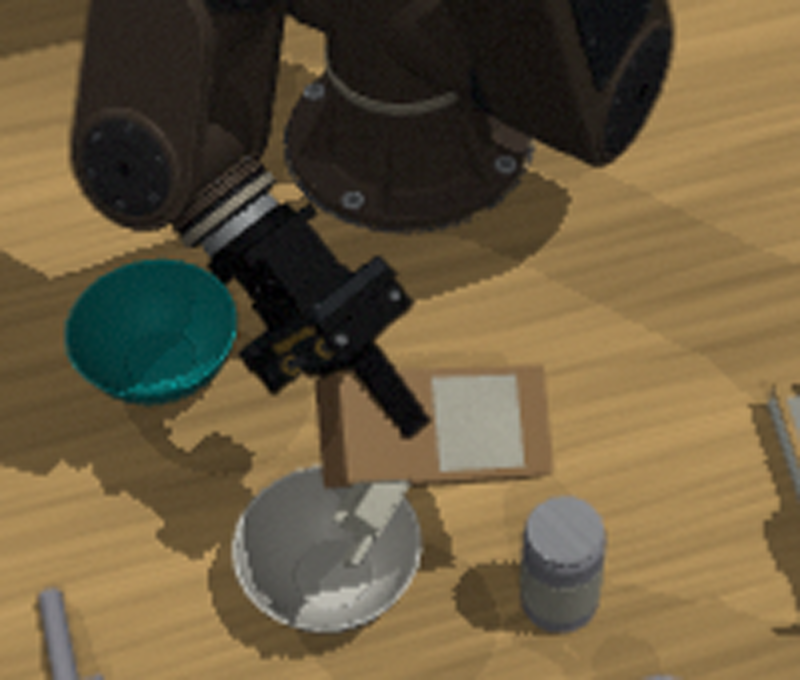

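```bash
python3 -m crank '1 0.2 0.2 0 8; 1 0.4 0.3 0 16; 1 0.6 0.4 0 24; 1 0.6 0.5 0.1 32; 1 0.6 0.5 0.4 40; 1 0.6 0.5 0.9 48; 1 0.6 0.5 1.8 56; 1 0.6 0.5 2.6 64; 1 0.6 0.5 3.6 72; 1 0.6 0.5 4.6 80; 1 0.6 0.5 5.6 88; 1 0.6 0.5 6 90'; python3 - <<'E'
from h import *
tilt()
im=get_image("scene"); crop(im,(140,80,340,250),4,"s17.png")
im=get_image("top"); crop(im,(220,130,360,260),5,"t17.png")
E
```

```text
clock: 31.7
ee_pos: [372.9, -259.2, 296.4]
ee_rot: [0.475, 0.824, -0.266, -0.154]
contact_force: [-0.8, 0.2, -0.9]
width: 0.547
clk 31.7 p [ 373. -259.  296.] phi 54.19 az 30.1 jaw 120.0 xz 0.001 q [-0.901  0.458  2.167  1.341  0.969  2.207]
```

View pics/s17.png

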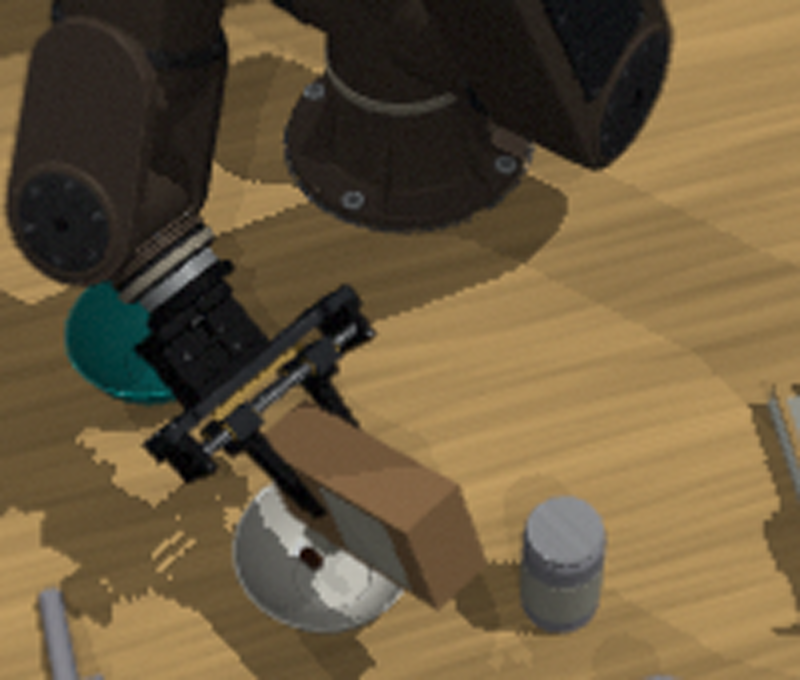

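View pics/t17.png

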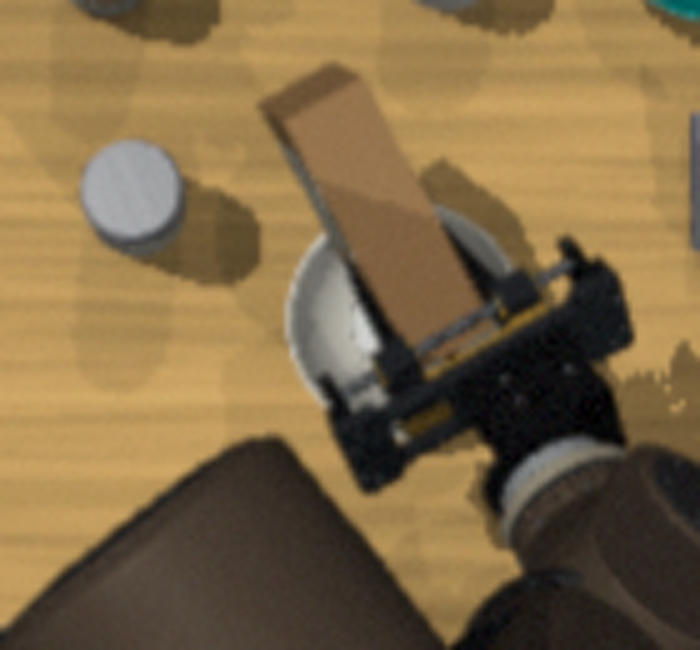

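Nuts are coming out into the bowl. Hold there and jog gently.

```bash
python3 -m crank '1 0 0 0 0; 1 0 0 0 0; 1 0 0 0 0; 1 0 0 0 0; 1 0 0 0 0; 1 0 0 0 0; 1 0.4 0 0 0; 1 -0.4 0 0 0; 1 0.4 0 0 0; 1 -0.4 0 0 0; 1 0 0 0 0; 1 0 0 0 0'; python3 - <<'E'
from h import *
tilt()
im=get_image("scene"); crop(im,(180,170,270,250),8,"s18.png")
for d in find_in("scene","nut0_center"): print(d)
E
```

```text
clock: 33.0
ee_pos: [372.3, -258.5, 295.6]
ee_rot: [0.475, 0.825, -0.266, -0.154]
contact_force: [-0.8, -0.4, -2.0]
width: 0.545
clk 33.0 p [ 372. -259.  296.] phi 54.16 az 30.2 jaw 120.1 xz 0.001 q [-0.901  0.459  2.169  1.342  0.968  2.203]
```

View pics/s18.png

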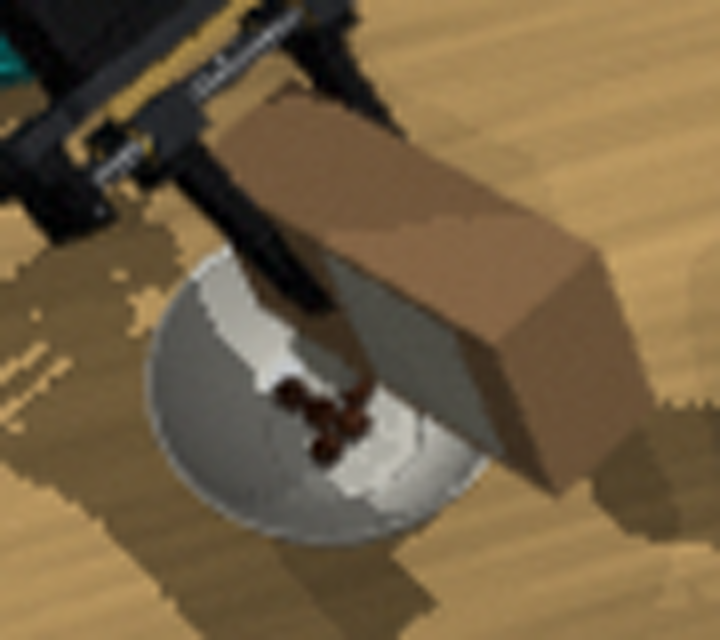

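```bash
python3 - <<'E'
from h import *
rel((462,-137,212),None,171.)
E
```

```text
clock 33.1 grasp [ 492.3 -189.   195.5] a [ 0.701  0.407 -0.586] jaw az 120.1 q [-0.901  0.459  2.169  1.342  0.968  2.203] w 0.545 F [ 0.7 -0.2 -2.8]
shift cm [ 6.02 -0.97 -1.33] roll 0
```

```bash
python3 -m crank '1 0.5 -0.5 -0.6 -5; 1 1.5 -1 -1.3 -13; 1 2.5 -1 -1.3 -21; 1 3.5 -1 -1.3 -29; 1 4.5 -1 -1.3 -37; 1 5.5 -1 -1.3 -45; 1 6 -1 -1.3 -53; 1 6 -1 -1.3 -61; 1 6 -1 -1.3 -69; 1 6 -1 -1.3 -77; 1 6 -1 -1.3 -85; 1 6 -1 -1.3 -90'; python3 -m crank '1 0 0 0 -8; 1 0 0 0 -16; 1 0 0 0 -24; 1 0 0 0 -32; 1 0 0 0 -40; 1 0 0 0 -48; 1 0 0 0 -56; 1 0 0 0 -64; 1 0 0 0 -72; 1 0 0 0 -80; 1 0 0 0 -88; 1 0 0 0 -90'; python3 - <<'E'
from h import *
tilt()
im=get_image("scene"); crop(im,(140,80,340,250),4,"s19.png")
for g in ((462,-137,285),(467.7,79.9,285),(467.7,79.9,123)): rel(g,None,171.)
o,P,M=st(); print(M[:,0])
E
```

```text
clock: 34.3
ee_pos: [341.9, -207.1, 312.2]
ee_rot: [0.146, 0.691, -0.525, 0.476]
contact_force: [0.6, -0.4, -2.2]
width: 0.545
clock: 35.5
ee_pos: [341.9, -207.1, 312.1]
ee_rot: [-0.268, 0.152, -0.474, 0.825]
contact_force: [0.6, 0.3, -1.4]
width: 0.544
clk 35.5 p [ 342. -207.  312.] phi 54.16 az 30.2 jaw -59.7 xz 0.003 q [-0.879  0.371  2.284  1.379  0.952 -0.974]
clock 35.55 grasp [ 461.8 -137.4  212. ] a [ 0.701  0.407 -0.585] jaw az -59.7 q [-0.879  0.371  2.284  1.379  0.952 -0.973] w 0.544 F [ 0.2  0.6 -2. ]
shift cm [-0.01 -4.24  5.94] roll 0
clock 35.55 grasp [ 461.8 -137.4  212. ] a [ 0.701  0.407 -0.585] jaw az -59.7 q [-0.879  0.371  2.284  1.379  0.952 -0.973] w 0.544 F [ 0.2  0.6 -2. ]
shift cm [-18.46   4.99  12.67] roll 0
clock 35.55 grasp [ 461.8 -137.4  212. ] a [ 0.701  0.407 -0.585] jaw az -59.7 q [-0.879  0.371  2.284  1.379  0.952 -0.973] w 0.544 F [ 0.2  0.6 -2. ]
shift cm [-18.5   14.48  -0.47] roll 0
[ 0.50399437 -0.86370276  0.00268574]
```

View pics/s19.png

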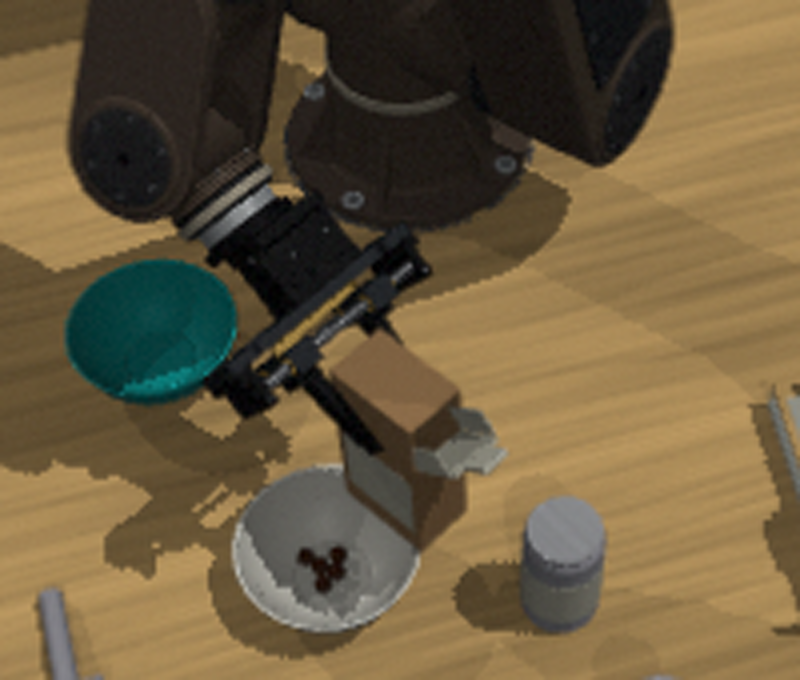

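```bash
python3 -m crank '1 0 -1.5 2 0; 1 0 -3.5 4.9 0; 1 -1 -4.2 5.9 0; 1 -4 -2.7 7 0; 1 -8 -0.7 8.4 0; 1 -12 1.4 10 0; 1 -16 3.6 11.6 0; 1 -18.3 4.9 12.6 0; 1 -18.5 5 12.7 0; 1 -18.5 7 9.8 0; 1 -18.5 9.5 6.4 0; 1 -18.5 12 3 0'; python3 - <<'E'
from h import *
tilt()
rel((467.7,79.9,123),None,171.);rel((467.7,79.9,121),None,171.)
E
```

```text
clock: 36.75
ee_pos: [348.9, 10.1, 273.4]
ee_rot: [-0.265, 0.153, -0.475, 0.825]
contact_force: [0.6, -0.4, -1.9]
width: 0.545
clk 36.75 p [349.  10. 273.] phi 54.38 az 30.2 jaw -59.9 xz -0.001 q [-0.307  0.422  2.507  2.171  0.817 -1.355]
clock 36.75 grasp [469.1  79.9 173.8] a [ 0.703  0.408 -0.582] jaw az -59.9 q [-0.307  0.422  2.507  2.171  0.817 -1.355] w 0.545 F [ 0.6 -0.4 -1.9]
shift cm [-0.06  2.86 -4.21] roll 0
clock 36.75 grasp [469.1  79.9 173.8] a [ 0.703  0.408 -0.582] jaw az -59.9 q [-0.307  0.422  2.507  2.171  0.817 -1.355] w 0.545 F [ 0.6 -0.4 -1.9]
shift cm [-0.06  2.98 -4.37] roll 0
```

```bash
python3 -m crank '1 0 1 -1.5 0; 1 0 2 -2.9 0; 1 0 2.6 -3.8 0; 1 0 2.75 -4.05 0; 1 0 2.8 -4.1 0; 1 0 2.8 -4.1 0'; python3 - <<'E'
from h import *
tilt()
rel((467.7,79.9,121),None,171.)
E
```

```text
clock: 37.35
ee_pos: [347.9, 9.9, 224.5]
ee_rot: [-0.265, 0.154, -0.474, 0.825]
contact_force: [0.2, -0.3, -1.7]
width: 0.544
clk 37.35 p [348.  10. 225.] phi 54.3 az 30.4 jaw -59.8 xz -0.004 q [-0.309  0.594  2.551  2.304  0.949 -1.569]
clock 37.35 grasp [467.7  80.1 124.8] a [ 0.701  0.411 -0.584] jaw az -59.8 q [-0.309  0.594  2.551  2.304  0.949 -1.569] w 0.544 F [ 0.2 -0.3 -1.7]
shift cm [ 0.02  0.21 -0.31] roll 0
```

```bash
python3 -m crank '1 0 0.1 -0.15 0; 1 0 0.15 -0.2 0; 1 0 0.15 -0.2 0'; python3 -m crank '1 0 0.05 -0.1 0; 1 0 0.05 -0.1 0'
```

```text
clock: 37.65
ee_pos: [347.8, 10.3, 221.9]
ee_rot: [-0.265, 0.154, -0.474, 0.826]
contact_force: [-0.3, -0.4, -2.5]
width: 0.546
clock: 37.85
ee_pos: [347.6, 10.2, 220.8]
ee_rot: [-0.265, 0.154, -0.474, 0.826]
contact_force: [-1.4, -1.1, 3.1]
width: 0.547
```

```bash
python3 -m crank '0.42 0 0 0 0; 0.38 0 0 0 0; 0.3 0 0 0 0; 0.2 0 0 0 0; 0.1 0 0 0 0; 0 0 0 0 0; 0 0 0 0 0; 0 0 0 0 0; 0 0 -0.6 0.8 0; 0 0 -2 2.8 0; 0 0 -4.5 6.2 0; 0 0 -7 9.7 0'; python3 -m crank '0 0 -2.5 3.5 0; 0 0 -4.7 6.5 0; 0 0 -4.7 6.5 0; 0 0 -4.7 6.5 0'; python3 - <<'E'
from h import *
tilt()
im=get_image("scene"); cv2.imwrite("pics/s20.png",cv2.resize(im["frame"][60:330,120:420,::-1],None,fx=2.5,fy=2.2))
im=get_image("top"); crop(im,(110,80,400,260),2,"t20.png"); 
w=cloud(im); crop(im,(270,160,335,225),9,"t20b.png")
from scipy.optimize import least_squares
m=(w[...,2]>48)&(w[...,2]<66)&(np.hypot(w[...,0]-478,w[...,1]+200)<95)
p=w[m]; f=least_squares(lambda c:np.hypot(p[:,0]-c[0],p[:,1]-c[1])-c[2],[478,-200,75],loss="soft_l1"); print("bowl",f.x)
E
```

```text
clock: 39.05
ee_pos: [347.7, 9.7, 335.8]
ee_rot: [-0.265, 0.155, -0.473, 0.826]
contact_force: [0.3, -0.0, -0.3]
width: 1.001
clock: 39.45
ee_pos: [347.6, 9.4, 416.1]
ee_rot: [-0.264, 0.153, -0.473, 0.826]
contact_force: [0.1, -0.0, 0.3]
width: 1.001
clk 39.45 p [348.   9. 416.] phi 54.45 az 30.5 jaw -59.6 xz -0.003 q [-0.312  0.037  2.313  1.516  0.654 -0.506]
bowl [ 474.89953333 -198.99748335   73.37051896]
```

View pics/s20.png

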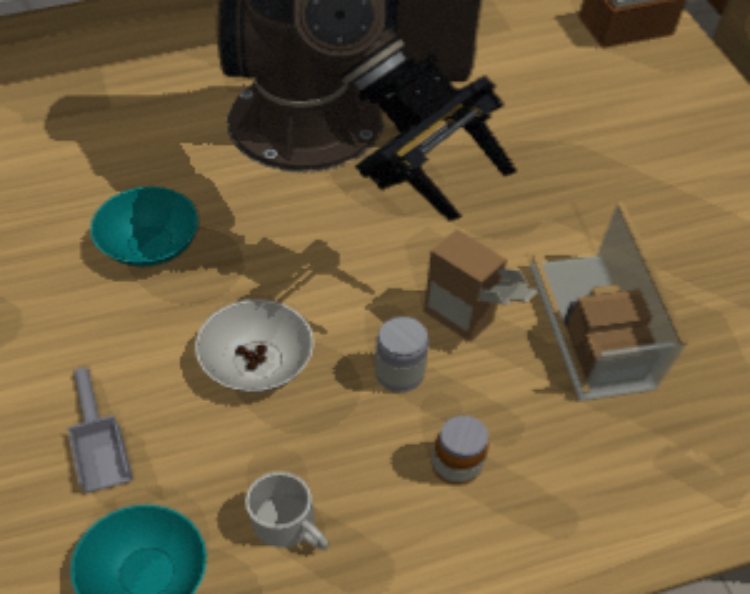

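View pics/t20b.png

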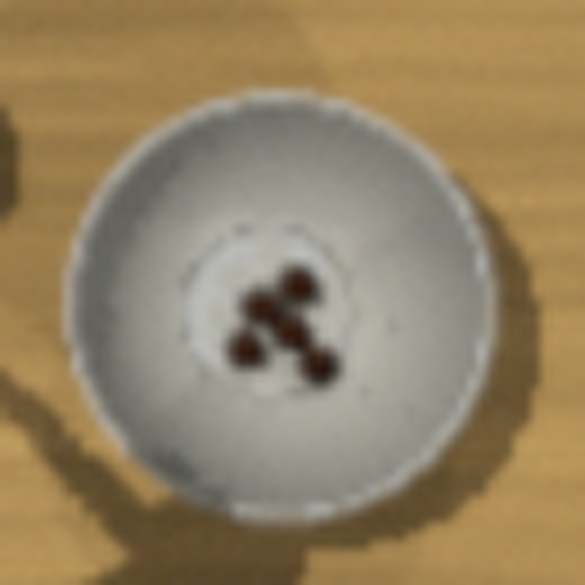

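View pics/t20.png

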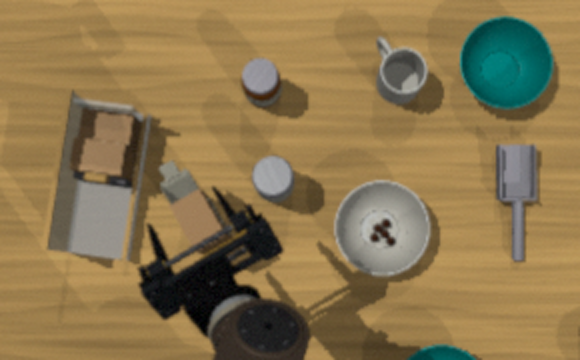

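```bash
python3 - <<'E'
from h import *
np.set_printoptions(precision=1,suppress=True)
im=get_image("top"); w=cloud(im); c,s=np.cos(RA),np.sin(RA)
d=w[...,:2]-RO; X=d[...,0]*c+d[...,1]*s; Y=-d[...,0]*s+d[...,1]*c; Z=w[...,2]
for nm,lo,hi in(("tall",101,111),("short",82,94)):
    m=(Z>lo)&(Z<hi)&(X>-105 )&(X<5)&(abs(Y)<30); print(nm,m.sum(),np.percentile(X[m],[3,50,97]),np.median(Z[m]))
m=(Z>101)&(Z<111)&(X>-130)&(X<-106)&(abs(Y)<25); print("grip",m.sum(),np.percentile(X[m],[3,50,97]))
crop(im,(125,115,190,215),6,"t21.png",np.array([rk(-104,-43,76),rk(-104,43,76),rk(-111,0,106)]))
E
```

```text
tall 288 [-102.7  -76.9   -2.4] 106.86627864016751
short 263 [-47.9 -23.5  -0.9] 89.02780768830608
grip 35 [-117.1 -111.9 -106.5]
```

View pics/t21.png

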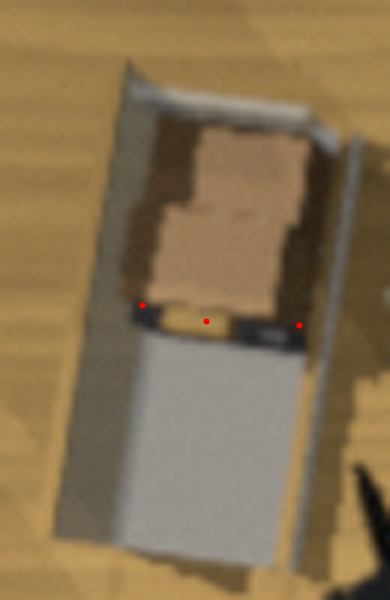

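```bash
python3 -c "
from bench import *
print(finish_job()); print(observe()['clock'])"
```

```text
the job is handed in; nothing more can be done
None
the job is handed in; nothing more can be done
```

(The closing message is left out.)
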